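Pull the blood-issue hatch sash down with the hook rod

TASK

Close the issue hatch with the hook rod: take the rod from its rest, hook it into the brass ring on the raised sash, draw the sash smoothly down and press it by feel into its springy seal until both spring catches snap in and hold it shut. Do not wrench the ring or let the sash slam, touch the sash only with the rod, and leave the other things on the counter where they are. Then unhook the rod and lay it back in its rest as you found it, leaving the sash caught shut.

Things in the scene. Friction and masses are not known exactly. Their poses are not given: they have to be found in the camera images.
- sash (a joint): How far the sash is raised, m: 0 = shut, held by its catches; 0.14 = fully up; starts 0.085 to 0.125 up. It slides straight up and down in the jambs, weighs about 0.8 kg, is nearly balanced by springs and stays where it is left; 1 to 2 N moves it. It must not move faster than 0.25 m/s. It can be pressed 3 mm lower than shut, into the seal, before a rigid stop.
- hatch: The stainless hatch standing fixed on the counter: 470 mm wide, 484 mm high, 100 mm deep at its foot. Origin: middle of its underside; z up; -x is its front, where the ring is; the sash's middle plane is its x = 0.
- ring (a point): Middle of the level brass ring on the front of the sash's bottom rail; moves with the sash. Upright 22 mm hole, 6 mm round wire, short shank at its rear. Axes as the hatch's: x from the ring towards the sash, z up. It is 39 mm in front of the rail's face, and 157 mm above the counter when the sash is shut. Its screws stand 14 N of load by the rod.
- rod_grip (a point): Where to hold the hook rod (0.33 m, 0.2 kg): on its axis, near the front of the blue handle. x runs along the rod to the hook, z is up as it lies, hook down. Flat-sided handle 22 mm wide (y), 28 mm high (z), from x = -133 to +17 mm; 8 mm shaft on the same axis in front to x = 87 mm, and behind to a loop at x = -247 mm. Balances about 60 mm behind. Under load it tips in a slack grip.
- hook_tip (a point): Free end of the rod's hook: at the shaft's end (x = 87 mm) a 7 mm peg turns square down, its end 35.5 mm below the shaft's axis. Axes as rod_grip.
- rest_seat (a point): Where rod_grip lies when the rod is in its rest, 70 mm above the counter; x = direction in which the rod lies, hook end forward. Steel base with two forks open at the top, 12 mm thick, flared: the rear one at x = -115 mm takes the handle (31 mm gap), the front one at x = +52 mm the shaft (18 mm gap). They carry the handle's underside and the shaft, and rise to about 100 mm above the counter.
- tube_rack: Bystander: white rack of capped sample tubes, 75 x 190 x 94 mm. Origin: middle of its underside.
- spray_bottle: Bystander: white bottle, 68 mm across, 170 mm high. Origin: middle of its underside.
- dish: Bystander: open stainless dish, 110 x 190 x 28 mm. Origin: middle of its underside.
- marker: Bystander: marker pen with red cap, 130 x 16 mm, lying. Origin: on the counter under its middle.
- glove_box: Bystander: cardboard glove box, 120 x 235 x 70 mm. Origin: middle of its underside.
- cap_jar: Bystander: amber jar, 56 mm across, 65 mm high. Origin: middle of its underside.
- catch (a point): Nose of the left of two hooked spring catches on the jambs, 153 mm up. From 24 to 7 mm the sash's brass keepers push them back (2 to 4 N of pull); from 6 mm a black bulb seal pushes back ever harder. They snap over the keepers only when it is pressed some 2 mm lower than shut, at 6 to 8 N of pull, felt as a small drop; short of that the seal lifts it 2 mm or more.

How it is judged (in metres and radians):
On the way, in this order (a step that is already met when the one before it is completed fails the run):
1. the hook is in the ring of the raised sash (horizontal distance between hook_tip and ring below 0.014 m and z of hook_tip in the frame of ring between -0.045 and -0.008 m and value of joint sash above 0.05 m), for 0.1 s.
2. the hook draws the sash shut (horizontal distance between hook_tip and ring below 0.022 m and z of hook_tip in the frame of ring below -0.006 m and value of joint sash below 0.0015 m), for 0.1 s.
At the end, for the whole second after the job is handed in: The sash stays shut under its catches (raised less than 1.5 mm); the rod lies at rest in both forks of its rest, reference point within 15 mm and direction within 0.1 rad of how it was found, hook end forward and hook pointing down (value of joint sash below 0.0015 m and distance between rod_grip and rest_seat below 0.015 m and angle between the x axis of rod_grip and the x axis of rest_seat, either way round below 0.1 rad and x of hook_tip in the frame of rest_seat above 0.07 m and z of hook_tip in the frame of rest_seat below -0.02 m and linear speed of pull_rod below 0.02 m/s); the robot touches nothing.
It fails at once if the rod loads the sash and its ring with more than 14 N (contact force between pull_rod and sash above 14 N).
It fails at once if the sash slams: faster than 0.25 m/s downwards (velocity of joint sash below -0.25 m/s).
It fails at once if the hand or arm touches the sash (contact force between any of the fingers, the arm and sash above 0.5 N).
It fails at once if a bystander is shifted by more than 20 mm (distance of any of tube_rack, spray_bottle, dish, marker, glove_box, cap_jar from where it was at the start of the episode above 0.02 m).
It also fails if it takes over 72 s, if anything falls off the work surface, if the arm or the gripper's body presses on something with over 40 N, if the wrist force passes 120 N, or if a joint passes its speed limit or range.

ROBOT

A 7-joint arm with a two-finger parallel gripper is mounted at the origin on the work surface. World frame = base frame: x ahead of the robot, y to its left, z up, the work surface at z = 0. Lengths are in mm, angles in rad, forces in N, time in s.
With the tool pointing down it reaches from about 425 to 875 mm from the base axis. Payload 8.4 kg.
Tool frame: the origin (TCP) lies midway between the tips of the shut fingers; the grasp point (between the pads) lies 19 mm behind it (robot.grip_depth is the distance from the TCP to the grasp point, in mm); z points along the fingers, x is the direction in which the jaws open and shut, and the axes are right-handed (so a half turn about z gives the same grasp; the last joint's range is limited). The gripper opens to 85 mm and grips with 20 to 120 N. Pads are 22 mm wide; open, the fingers measure 114 mm over their backs; the gripper's body (76 mm by 85 mm) begins 54 mm behind the grasp point. The pads swing forward as they close: fully open they stand 13 mm farther back than shut.
Start: joints at [-1.378, 0.333, 0.04, 1.465, -0.013, 1.343, -0.059], TCP at [186.991, 622.493, 231.308] pointing down, gripper open.
Joint ranges: [-2.58, 2.58], [-0.38, 2.09], [-1.3, 1.39], [0.25, 2.4], [-1.5, 4.64], [0.08, 2.09], [-2.65, 2.65]. Speed limits (rad/s): [2.22, 2.22, 2.79, 2.79, 3.14, 3.14, 3.14].

INTERFACE

Orientations are given as a rotation vector (axis times angle).
In Python, from cell import robot, vision, order gives the robot as it stands.
- The arm moves only by the shell command python3 -m crank 'ROWS'. ROWS is JSON, one flat list of numbers, 5 for each row, row after row: the shift along the tool's x, y, z in cm, then the turn about the tool's z in degrees, then the opening, from 0 (shut) to 1 (fully open). A call has 1 to 8 rows; each row shifts and turns the commanded pose from where the row before left it, along the tool's axes as they then stand; what a row does not reach is not made up. A row lasts 1/12 s, in which the tool goes at most 41.7 mm and 7.16 degrees, less where a joint would pass 70% of its speed; a pose out of reach is approached as far as the arm can. A call is refused whole if a number of a shift passes 4.17 or a number of a turn 7.16, either way. A call with a gripper value outside its range is refused whole. The fingers move at their own pace and stop on an object; the grip force is fixed at half the most. Time passes only in rows, so rows that do not move let the fingers close. It gives the time, the measured TCP pose, the force and the opening at its end, in the units of the state.
- robot.state(): the state, without advancing time (a new reading comes with each control period).
- vision.snapshot(name): name is "scene" or "top" or "wrist"; returns a dict with "frame" (384x512x3 uint8, blue, green, red), "fx", "fy", "cx", "cy" (pixels), "dist" ([k1, k2, p1, p2, k3] as OpenCV has them; the pictures are not rectified), "extrinsics" (4x4, takes a point from camera to world coordinates). Camera axes: x right, y down, z forward; pixel columns grow to the right and rows downward; lengths in mm; the calibration is good to about 2 mm. A picture is of the moment at which its call begins. There is no depth.
- order.sign_off(): hands the job in, once; it reports no verdict.
The state is a dict: "time": time; "qpos": joint angles; "joint_vel": joint speeds; "tau": joint torques, N m; "tool_pos": TCP position; "orientation": TCP orientation; "wrist_force": force on the tool from outside, world axes, zero at the start; "ft_torque": the same for the moment, N m; "finger_gap": opening from 0.0 (shut) to 1.0 (fully open).
Only numpy, scipy, OpenCV 4.12 (cv2) and the standard library are available. Lean on these libraries where they do the work, as an engineer would, in place of code of your own. Each camera call takes 0.05 s, during which the arm holds its last target.

## Working session

There is one attempt and no reset: what is moved stays moved. The work goes in short steps, Python scripts to look and compute and a shell command to move; the robot and the scene stay as the last step left them, time stands still between calls to the robot, and variables do not carry over. Pictures are saved under pics/ and viewed, and the job is handed in when it is done.

```bash
ls; mkdir -p pics; python3 - <<'E'
from cell import robot, vision, order
import cv2,numpy as np
print(robot.state(), robot.grip_depth)
for n in ["scene","top","wrist"]:
    s=vision.snapshot(n); cv2.imwrite(f"pics/{n}0.png",s["frame"])
    print(n,s["fx"],s["fy"],s["cx"],s["cy"],s["dist"]); print(np.round(s["extrinsics"],3).tolist())
E
```

```text
pics
{'time': 0.0, 'qpos': array([-1.37816117,  0.3339372 ,  0.03986932,  1.46629423, -0.01338005,
        1.34331067, -0.05849064]), 'joint_vel': array([-0.00083372, -0.00101542, -0.00086313,  0.00125775,  0.00015986,
        0.00031632,  0.00195995]), 'tau': array([-5.37414126e-04, -6.58578014e+01,  1.36474192e+00, -4.05540419e+01,
        1.67369843e-02,  1.28787698e-02, -1.25203826e-05]), 'tool_pos': array([186.90871031, 622.0550293 , 230.39298565]), 'orientation': array([ 2.51994194e+00,  1.87417466e+00, -1.99045523e-03]), 'wrist_force': array([ 0.97249746, -0.16161687,  1.05194102]), 'ft_torque': array([ 0.02666614, -0.01216867,  0.01787541]), 'finger_gap': 0.9987520782005659} 18.700000000000003
scene 381.1876619186575 381.1876619186575 263.8203097271098 189.2861589048739 [-0.02699566  0.          0.          0.          0.        ]
[[0.906, -0.341, 0.251, 209.398], [-0.423, -0.738, 0.526, -760.753], [0.006, -0.583, -0.813, 1164.996], [0.0, 0.0, 0.0, 1.0]]
top 426.1709174928538 426.1709174928538 259.3305567427009 189.45115040119208 [0.05564535 0.         0.         0.         0.        ]
[[-0.014, -0.976, 0.219, 216.949], [-1.0, 0.012, -0.008, -56.849], [0.005, -0.219, -0.976, 1482.139], [0.0, 0.0, 0.0, 1.0]]
wrist 265.9738847820927 265.9738847820927 250.48074997935956 193.05395348457705 [-0.06141638  0.          0.          0.          0.        ]
[[0.287, 0.921, 0.262, 119.416], [0.958, -0.275, -0.081, 641.972], [-0.002, 0.274, -0.962, 373.659], [0.0, 0.0, 0.0, 1.0]]
```

View pics/scene0.png

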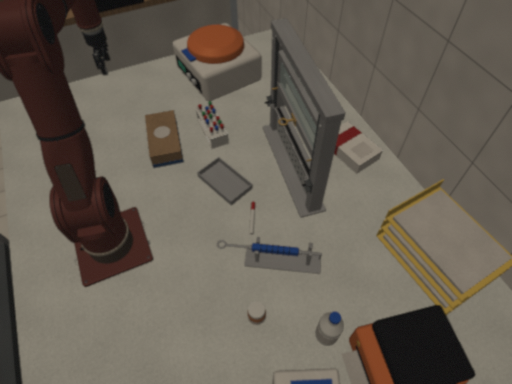

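View pics/top0.png

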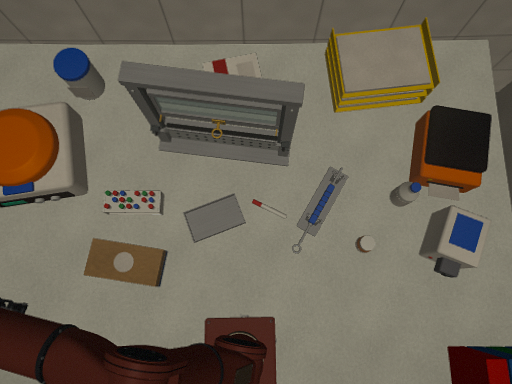

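View pics/wrist0.png

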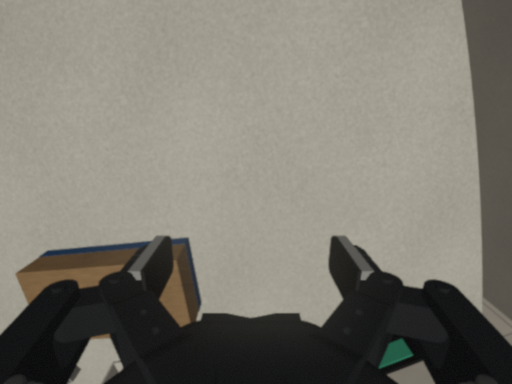

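Top view: rod at about (320,205) px, hook end up-right near (341,170), loop at (296,248); ring at (217,130); hatch foot (160..290,150). Scene view: rod handle (275,250), ring (287,121).

```bash
cat > h.py <<'E'
from cell import robot, vision, order
import cv2,numpy as np
from scipy.spatial.transform import Rotation as R
def snap(n,name=None):
    s=vision.snapshot(n); s["K"]=np.array([[s["fx"],0,s["cx"]],[0,s["fy"],s["cy"]],[0,0,1.]])
    s["E"]=np.array(s["extrinsics"]); s["dist"]=np.array(s["dist"],float)
    if name: cv2.imwrite(f"pics/{name}.png",s["frame"])
    return s
def ray(s,uv):
    p=cv2.undistortPoints(np.array([[uv]],float),s["K"],s["dist"])[0,0]
    d=s["E"][:3,:3]@np.array([p[0],p[1],1]); return s["E"][:3,3],d/np.linalg.norm(d)
def onz(s,uv,z):
    o,d=ray(s,uv); return o+d*(z-o[2])/d[2]
def tri(s1,a,s2,b):
    o1,d1=ray(s1,a);o2,d2=ray(s2,b)
    A=np.stack([d1,-d2],1);t=np.linalg.lstsq(A,o2-o1,rcond=None)[0]
    p,q=o1+t[0]*d1,o2+t[1]*d2; return (p+q)/2,np.linalg.norm(p-q)
def proj(s,P):
    M=np.linalg.inv(s["E"]); r,_=cv2.Rodrigues(M[:3,:3])
    return cv2.projectPoints(np.array(P,float).reshape(-1,1,3),r,M[:3,3],s["K"],s["dist"])[0][:,0]
def crop(s,x0,y0,x1,y1,k,name):
    cv2.imwrite(f"pics/{name}.png",cv2.resize(s["frame"][y0:y1,x0:x1],None,fx=k,fy=k,interpolation=cv2.INTER_CUBIC))
E
python3 - <<'E'
from h import *
t=snap("top");s=snap("scene")
crop(t,280,155,360,260,5,"t_rod");crop(t,110,60,310,170,4,"t_hatch");crop(s,210,225,330,280,6,"s_rod");crop(s,260,20,345,220,3,"s_hatch")
for n,im in(("t",t),("s",s)):
    hsv=cv2.cvtColor(im["frame"],cv2.COLOR_BGR2HSV)
    m=cv2.inRange(hsv,(105,120,40),(128,255,255))
    N,l,st,c=cv2.connectedComponentsWithStats(m)
    for i in range(1,N):
        if st[i,4]>40:
            ys,xs=np.where(l==i); r=cv2.minAreaRect(np.stack([xs,ys],1).astype(np.float32)); print(n,"blue",c[i],st[i],r, cv2.boxPoints(r).round(1).tolist())
    m=cv2.inRange(hsv,(15,120,90),(32,255,255))
    N,l,st,c=cv2.connectedComponentsWithStats(m)
    for i in range(1,N):
        if st[i,4]>8: print(n,"brass",c[i].round(1),st[i])
E
```

```text
t blue [71.01847826 63.97282609] [ 54  48  35  33 920] ((71.0, 64.0), (32.0, 34.0), 90.0) [[54.0, 48.0], [88.0, 48.0], [88.0, 80.0], [54.0, 80.0]]
t blue [ 17.86904762 188.6468254 ] [  3 182  31  13 252] ((17.826587677001953, 188.37283325195312), (8.895345687866211, 30.715553283691406), 81.25383758544922) [[2.0, 186.3000030517578], [32.29999923706055, 181.60000610351562], [33.70000076293945, 190.39999389648438], [3.299999952316284, 195.10000610351562]]
t blue [415.41558442 186.90909091] [411 182  10  10  77] ((415.5, 186.5), (9.0, 9.0), 90.0) [[411.0, 182.0], [420.0, 182.0], [420.0, 191.0], [411.0, 191.0]]
t blue [321.17948718 203.85897436] [309 184  26  40 234] ((321.2403869628906, 203.57272338867188), (5.992081642150879, 42.92509460449219), 29.357751846313477) [[308.1000061035156, 220.8000030517578], [329.20001220703125, 183.39999389648438], [334.3999938964844, 186.3000030517578], [313.29998779296875, 223.6999969482422]]
t blue [465.75360577 232.33293269] [449 214  34  38 832] ((465.8548889160156, 232.4535675048828), (27.50600814819336, 31.58238410949707), 17.744670867919922) [[447
[... 724 characters left out ...]
(45.48964309692383, 6.640564918518066), 6.115502834320068) [[251.60000610351562, 249.89999389648438], [252.3000030517578, 243.3000030517578], [297.5, 248.10000610351562], [296.79998779296875, 254.6999969482422]]
s blue [334.56179775 317.50561798] [330 313  11  10  89] ((335.0, 317.5), (10.0, 9.0), 0.0) [[330.0, 322.0], [330.0, 313.0], [340.0, 313.0], [340.0, 322.0]]
s blue [312.74796748 381.8699187 ] [292 380  39   4 123] ((311.0, 381.5), (3.0, 38.0), 90.0) [[292.0, 380.0], [330.0, 380.0], [330.0, 383.0], [292.0, 383.0]]
s brass [70.2 13.7] [69 12  4  4 12]
s brass [289.6 119.2] [284 117  11   5  17]
s brass [416.7 194.9] [389 180  55  32 100]
s brass [431.1 262.6] [ 377  186  135  128 2156]
```

View pics/t_rod.png

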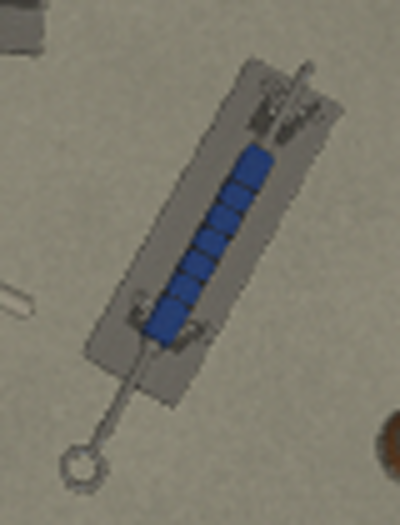

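View pics/t_hatch.png

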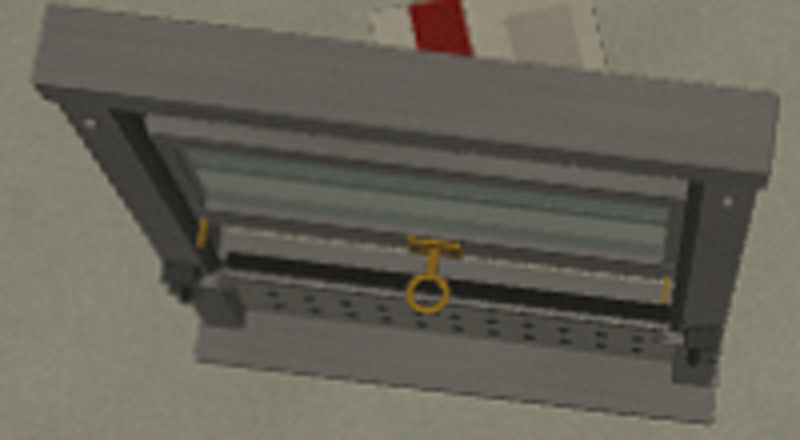

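View pics/s_rod.png

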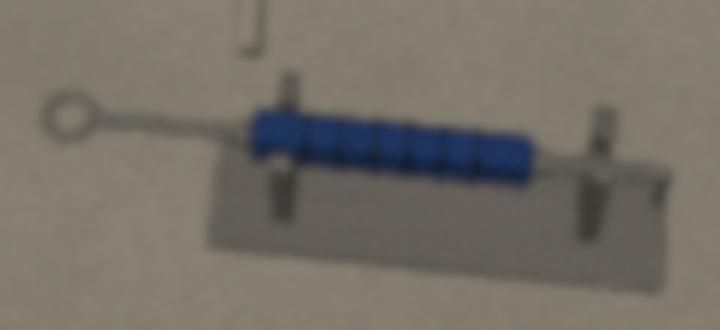

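View pics/s_hatch.png

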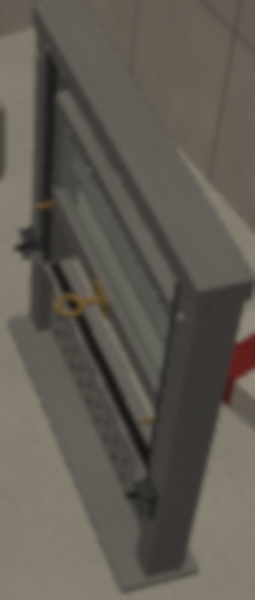

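```bash
python3 - <<'E'
from h import *
np.set_printoptions(precision=1,suppress=True)
t=snap("top");s=snap("scene")
C=lambda p,k,o:((p[0]+.5)/k-.5+o[0],(p[1]+.5)/k-.5+o[1])
tr=lambda *p:C(p,5,(280,155)); th=lambda *p:C(p,4,(110,60)); sr=lambda *p:C(p,6,(210,225)); sh=lambda *p:C(p,3,(260,20))
for n,a,b in [("loop",tr(83,468),sr(70,116)),("hrear",tr(162,335),sr(255,135)),("hfront",tr(258,152),sr(531,160)),("hook",tr(309,66),sr(668,174))]:
    print(n,onz(t,a,70),onz(s,b,70),tri(t,a,s,b))
print("ring",tri(t,th(428,293),s,sh(68,303)))
for n,a,b in [("footL",th(197,362),sh(8,320)),("footR",th(715,422),sh(125,590)),("shank",th(432,246),sh(103,297)),("keepL",th(202,233),sh(43,205)),("keepR",th(667,290),sh(148,421)),("headL",th(37,85),sh(38,12)),("headR",th(768,187),sh(206,292))]:
    print(n,tri(t,a,s,b),onz(t,a,0))
E
```

```text
loop [ 333.9 -187.4   70. ] [ 332.3 -190.3   70. ] (array([ 333.6, -187.8,   65.3]), np.float64(1.4299789945891508))
hrear [ 421.4 -243.1   70. ] [ 417.4 -242.1   70. ] (array([ 419.2, -242.8,   71.4]), np.float64(3.963963889978973))
hfront [ 546.  -313.5   70. ] [ 543.7 -316.9   70. ] (array([ 546.4, -314.5,   64.1]), np.float64(1.8013081140728355))
hook [ 606.1 -351.5   70. ] [ 605.4 -354.5   70. ] (array([ 607.4, -352.6,   64.7]), np.float64(0.2846917407364916))
ring (array([668.6,  59.9, 255.3]), np.float64(1.8477485900812245))
footL (array([700. , 291.2,   4.2]), np.float64(2.7850934309075464)) [699.9 292.3   0. ]
footR (array([ 636.8, -175.1,    7.3]), np.float64(1.8884827574747312)) [ 637.9 -175.6    0. ]
shank (array([710.7,  57.5, 248.9]), np.float64(1.3788902930505131)) [809.4  80.7   0. ]
keepL (array([722.7, 234.4, 244.8]), np.float64(2.009863181315097)) [824. 292.   0.]
keepR (array([ 672.4, -121.9,  244.3]), np.float64(2.945854591143704)) [ 764.2 -135.1    0. ]
headL (array([735.5, 290.5, 465. ]), np.float64(1.2634156610385072)) [971.6 449.4   0. ]
headR (array([ 663.5, -177. ,  475.2]), np.float64(13.144728088029233)) [ 863.9 -231.2    0. ]
```

```bash
python3 -m crank '[0,0,0,7,1, 0,0,0,7.1,1, -1.67,3.53,0,0,1, -1.67,3.53,0,0,1, -1.67,3.53,0,0,1, -1.67,3.53,0,0,1, -1.67,3.53,0,0,1, -1.67,3.53,0,0,1]'
python3 -m crank '[-1.67,3.53,0,0,1, -1.67,3.53,0,0,1, -1.67,3.53,0,0,1, -1.67,3.53,0,0,1, -1.67,3.53,0,0,1, -1.67,3.53,0,0,1, -1.67,3.53,0,0,1]'
```

```text
time: 1.02
tool_pos: [318.3, 426.2, 231.4]
orientation: [-2.732, -1.551, -0.0]
wrist_force: [0.8, 0.5, -0.2]
finger_gap: 0.996
time: 1.6
tool_pos: [470.6, 199.1, 231.7]
orientation: [-2.732, -1.551, -0.001]
wrist_force: [0.5, 1.2, -0.5]
finger_gap: 1.001
```

```bash
python3 -m crank '[-3.11,2.39,0,0,1, -3.11,2.39,0,0,1, -3.11,2.39,0,0,1, -3.11,2.39,0,0,1, -3.11,2.39,0,0,1, -3.11,2.39,0,0,1, -3.11,2.39,0,0,1]'
python3 -m crank '[-3.11,2.39,0,0,1, -3.11,2.39,0,0,1, -3.11,2.39,0,0,1, -3.11,2.39,0,0,1, -3.11,2.39,0,0,1, -3.11,2.39,0,0,1, 0,0,0,0,1]'
python3 - <<'E'
from h import *
s=snap("wrist","w1"); print(robot.state()["qpos"].round(2),robot.state()["tool_pos"])
E
```

```text
time: 2.18
tool_pos: [501.8, -73.7, 231.7]
orientation: [-2.732, -1.551, -0.002]
wrist_force: [1.4, -0.4, -0.2]
finger_gap: 1.001
time: 2.77
tool_pos: [527.1, -314.1, 231.2]
orientation: [2.735, 1.537, -0.006]
wrist_force: [-2.0, -0.0, 0.3]
finger_gap: 0.997
[-0.23  0.34  0.87  1.6  -0.26  1.33  1.7 ] [ 527.73371685 -310.65382254  231.04600396]
```

View pics/w1.png

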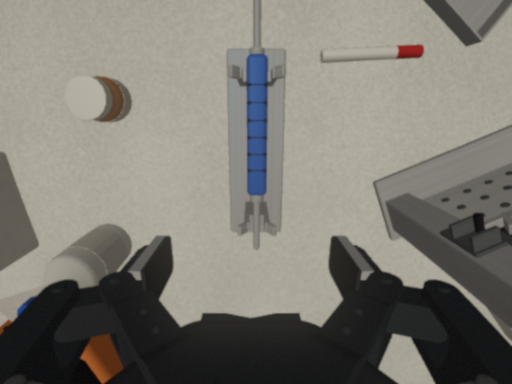

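Wrist view: blue handle from (257,54) to (256,194), hook end at (256,248), nicely upright in the picture. I'll measure.

```bash
python3 - <<'E'
from h import *
np.set_printoptions(precision=2,suppress=True)
s=snap("wrist")
hsv=cv2.cvtColor(s["frame"],cv2.COLOR_BGR2HSV)
m=cv2.inRange(hsv,(105,120,40),(128,255,255)); m[:,:200]=0;m[:,300:]=0;m[:45]=0;m[205:]=0
m=cv2.morphologyEx(m,cv2.MORPH_CLOSE,np.ones((5,5)))
ys,xs=np.where(m>0)
mid=lambda y:(xs[ys==y].min()+xs[ys==y].max())/2
y0,y1=ys.min(),ys.max(); print(y0,y1,xs.min(),xs.max())
xm=np.array([(mid(y),y) for y in range(y0+4,y1-3)]); k=np.polyfit(xm[:,1],xm[:,0],1)
a=onz(s,(np.polyval(k,y0-.5),y0-.5),84);b=onz(s,(np.polyval(k,y1+.5),y1+.5),84)
d=(b-a)/np.linalg.norm(b-a);print(a,b,np.linalg.norm(b-a),np.degrees(np.arctan2(d[1],d[0])))
g=b-17*d; print("grip from front",g,"from rear",a+133*d)
L=np.hypot; h=onz(s,(256,248),70);l=h-90.5*d;print("from hook",h,l)
st=robot.state();Rm=R.from_rotvec(st["orientation"]).as_matrix();print(Rm,st["tool_pos"])
g2=(g+a+133*d)/2
v=np.array([g2[0],g2[1],51.3])-st["tool_pos"];print("shift tool mm",Rm.T@v,"yaw of tool y",np.degrees(np.arctan2(Rm[1,1],Rm[0,1])))
E
```

```text
56 195 244 263
[ 416.55 -241.5    84.  ] [ 541.87 -317.23   84.  ] 146.42476603549693 -31.145260672322035
grip from front [ 527.32 -308.44   84.  ] from rear [ 530.38 -310.29   84.  ]
from hook [ 606.75 -352.     70.  ] [ 529.29 -305.19   70.  ]
[[ 0.52  0.86 -0.  ]
 [ 0.86 -0.52 -0.  ]
 [-0.   -0.   -1.  ]] [ 528.59 -307.77  230.95]
shift tool mm [ -0.92   1.13 179.65] yaw of tool y -31.05618980507455
```

```bash
python3 -m crank '[0,0,3.5,0,1, 0,0.1,3.5,0,1, 0,0,3.5,0,1, 0,0,3,0,1, 0,0,2.5,0,1, 0,0,1.95,0,1, 0,0,0,0,1]'
python3 -m crank '[0,0,0,0,0, 0,0,0,0,0, 0,0,0,0,0, 0,0,0,0,0, 0,0,0,0,0, 0,0,0,0,0, 0,0,0,0,0]'
python3 - <<'E'
from h import *
s=snap("wrist","w2"); s=snap("scene"); crop(s,180,150,360,290,4,"s2"); print(robot.state()["tool_pos"],robot.state()["finger_gap"],robot.state()["wrist_force"])
E
```

```text
time: 3.45
tool_pos: [528.9, -302.4, 48.0]
orientation: [-2.725, -1.552, 0.005]
wrist_force: [-0.7, 1.7, 0.2]
finger_gap: 1.0
time: 4.03
tool_pos: [531.1, -306.5, 53.0]
orientation: [2.731, 1.55, 0.002]
wrist_force: [-1.7, 0.2, 8.2]
finger_gap: 0.251
[ 531.06753544 -306.49215149   53.03123756] 0.2504911825807016 [-0.32023816  0.76211458  8.07085848]
```

View pics/w2.png

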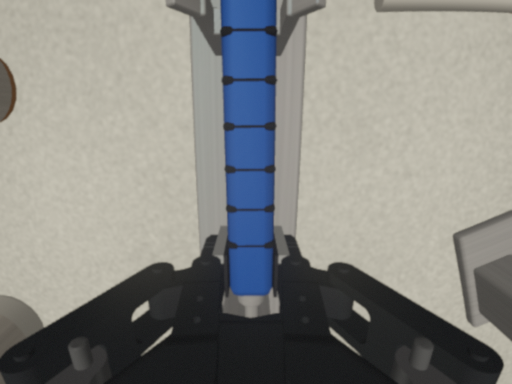

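View pics/s2.png

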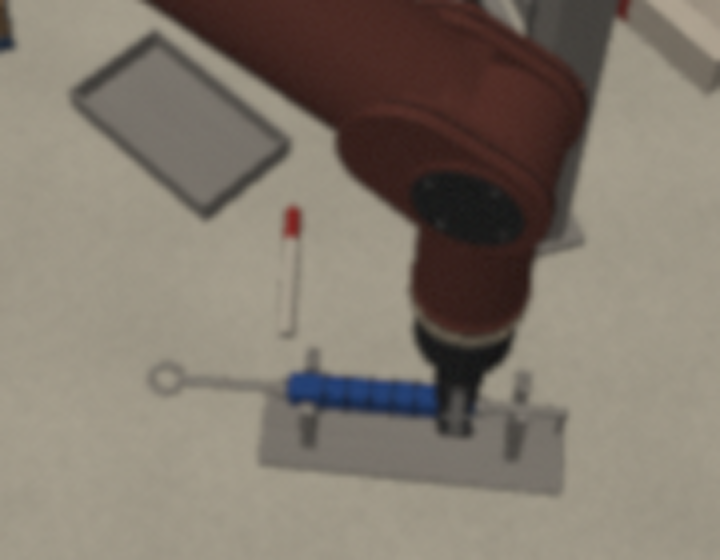

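```bash
python3 -m crank '[0,0,-0.8,0,0, 0,0,-2,0,0, 0,0,-3.5,0,0, 0,0,-3.5,0,0, 0,0,-3.5,0,0, 0,0,-3.5,0,0, 0,0,-3.5,0,0, 0,0,-3.5,0,0]'
python3 -m crank '[0,0,0,0,0, 0,0,0,0,0]'
python3 - <<'E'
from h import *
s=snap("wrist","w3"); s=snap("scene"); crop(s,180,150,360,290,4,"s3"); t=snap("top"); crop(t,240,110,400,260,4,"t3");print(robot.state()["tool_pos"],robot.state()["finger_gap"],robot.state()["wrist_force"],robot.state()["time"])
E
```

```text
time: 4.8
tool_pos: [529.7, -305.8, 291.9]
orientation: [-2.732, -1.55, -0.0]
wrist_force: [1.4, -1.7, -3.3]
finger_gap: 0.249
time: 4.97
tool_pos: [530.8, -306.6, 291.8]
orientation: [2.73, 1.55, 0.004]
wrist_force: [-0.3, -0.6, -4.2]
finger_gap: 0.248
[ 529.75232099 -305.35328697  288.27401036] 0.25053658292139996 [-0.05268424  1.18693984 -3.04794676] 5.1167
```

View pics/s3.png

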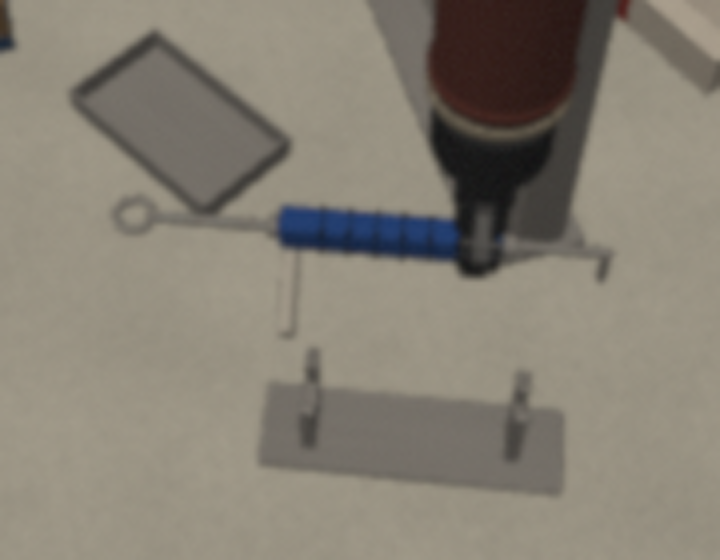

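View pics/w3.png

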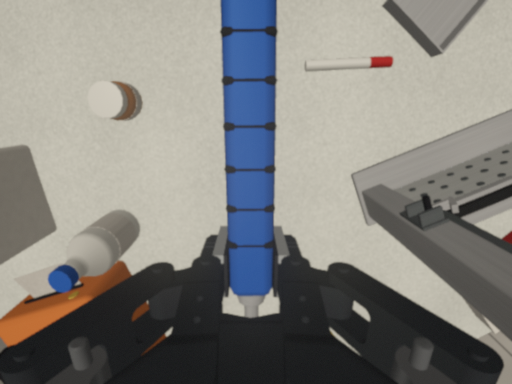

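View pics/t3.png

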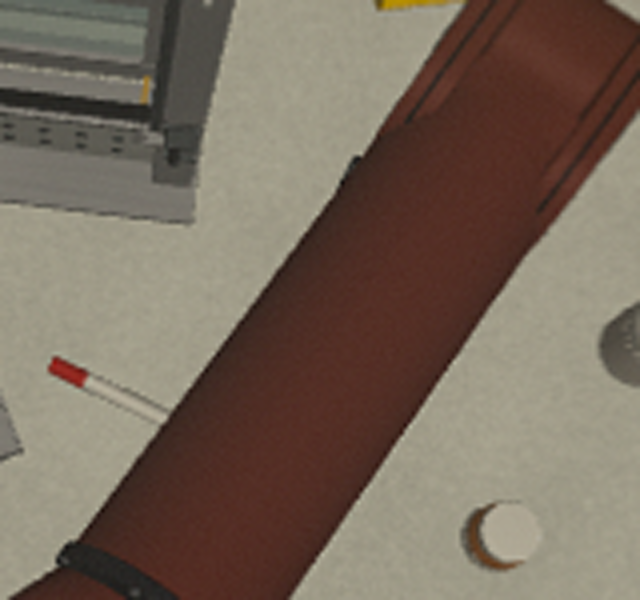

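Rod held unchanged (still straight in wrist view), hook peg pointing down at (601,270) in the scene crop. Turn it to the hatch direction and look.

```bash
python3 -m crank '[0,0,-0.3,-5.85,0, 0,0,-0.3,-5.85,0, 0,0,-0.4,-5.85,0, 0,0,0,-5.85,0, 0,0,0,0,0]'
python3 - <<'E'
from h import *
for i in range(1):
    st=robot.state();Rm=R.from_rotvec(st["orientation"]).as_matrix();p=st["tool_pos"];print(p,np.degrees(np.arctan2(Rm[1,1],Rm[0,1])),Rm[:,2],st["qpos"].round(2))
for w in ([520,-120,300],[545,77,300]):
    print(w,Rm.T@(np.array(w)-p)); 
snap("top","t4");snap("scene","s4")
E
```

```text
time: 5.53
tool_pos: [529.9, -305.7, 298.4]
orientation: [-2.354, -2.077, 0.002]
wrist_force: [-0.3, 0.3, -2.7]
finger_gap: 0.244
[ 529.87842366 -305.65637073  298.44730615] -7.155657066195842 [-2.10406566e-03  7.57720298e-04 -9.99997499e-01] [-0.19  0.29  0.82  1.49 -0.21  1.46  2.07]
[520, -120, 300] [182.98056192 -32.93114854  -1.39122952]
[545, 77, 300] [381.56031907 -32.6652417   -1.29456026]
```

View pics/t4.png

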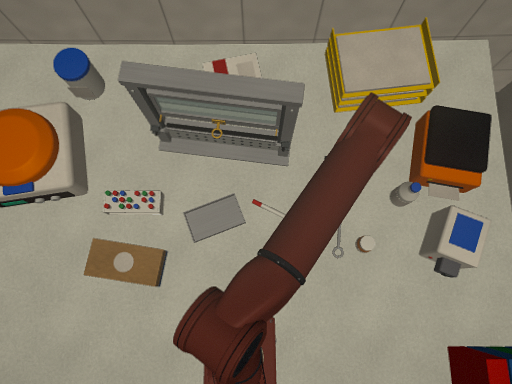

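View pics/s4.png

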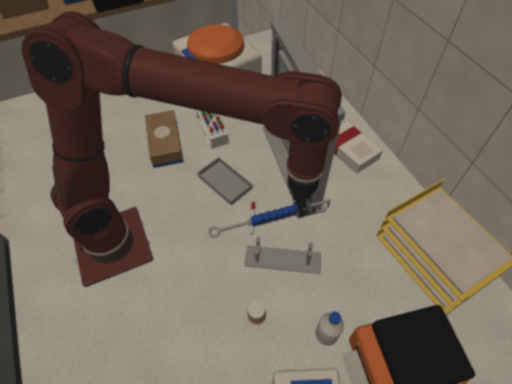

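```bash
python3 -m crank '[3.8,-0.8,0,0,0, 3.8,-0.8,0,0,0, 3.8,-0.8,0,0,0, 3.8,-0.8,0,0,0, 3.8,0,0,0,0, 3.8,0,0,0,0, 3.8,0,0,0,0, 3.8,0,0,0,0]'
python3 -m crank '[3.8,0,0,0,0, 3.96,0,0,0,0, 0,0,0,0,0, 0,0,0,0,0]'
python3 - <<'E'
from h import *
st=robot.state();Rm=R.from_rotvec(st["orientation"]).as_matrix();p=st["tool_pos"];print(p,np.degrees(np.arctan2(Rm[1,1],Rm[0,1])),Rm[:,2],st["qpos"].round(2),st["wrist_force"])
snap("top","t5");s=snap("scene","s5");crop(s,180,60,340,180,5,"s5c");snap("wrist","w5")
E
```

```text
time: 6.3
tool_pos: [537.4, 1.5, 299.3]
orientation: [-2.364, -2.068, 0.001]
wrist_force: [0.5, -1.1, -2.8]
finger_gap: 0.247
time: 6.63
tool_pos: [547.4, 79.6, 298.5]
orientation: [-2.358, -2.075, 0.004]
wrist_force: [0.9, -0.9, -2.4]
finger_gap: 0.249
[547.43095419  79.62353592 298.45165479] -7.301769524170158 [-2.23615643e-03 -9.38400795e-04 -9.99997059e-01] [-0.72  0.11  0.55  1.62 -0.06  1.43  1.27] [ 0.88024919 -0.93149179 -2.35997444]
```

View pics/t5.png

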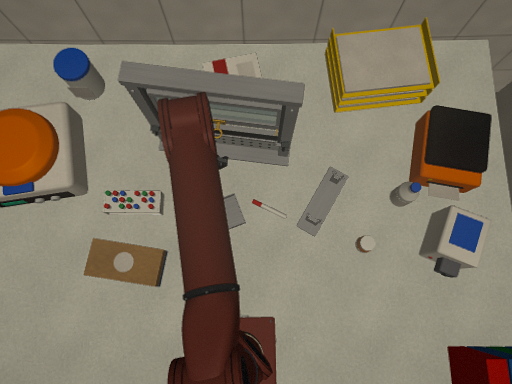

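View pics/s5c.png

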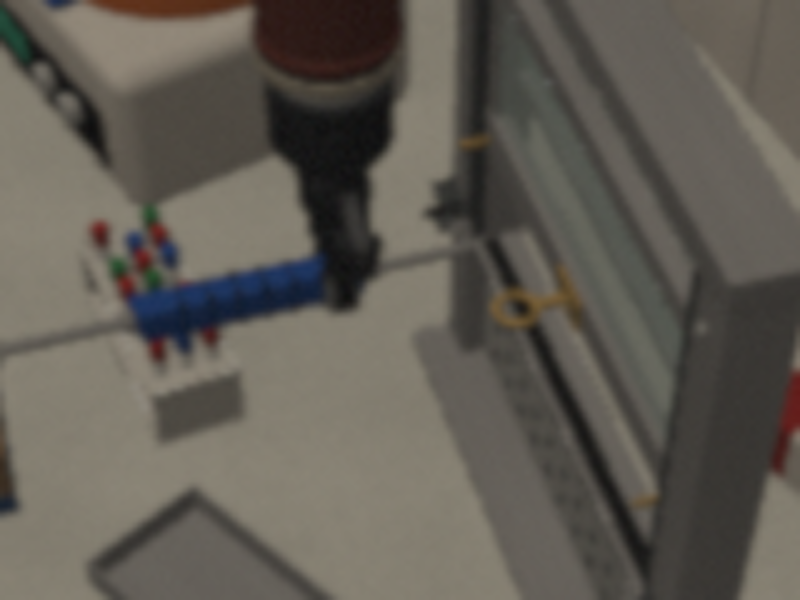

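View pics/w5.png

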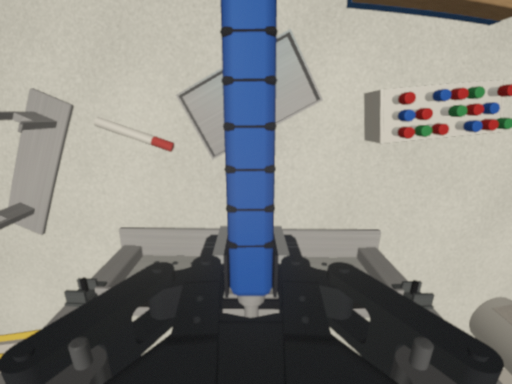

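```bash
python3 - <<'E'
from h import *
np.set_printoptions(precision=1,suppress=True)
s=snap("scene");w=snap("wrist");crop(s,255,95,305,135,16,"s6");crop(w,100,215,400,245,2,"w6")
st=robot.state();Rm=R.from_rotvec(st["orientation"]).as_matrix();p=st["tool_pos"];print(p)
f=lambda x,z:p+Rm@np.array([0,x,-18.7-z])
for n,P in [("grip",f(0,0)),("shaftend",f(87,0)),("tip",f(87,-35.5))]:print(n,P,proj(s,P), (proj(s,P)-[255,95]+.5)*16)
P=[668.6,59.9,255];print("ring",proj(s,P),(proj(s,P)-[255,95]+.5)*16)
for a in [(120,230),(380,230)]:
  for z in (0,6):print(onz(w,a,z))
print(Rm.T@(np.array(P)-p))
g=cv2.cvtColor(s["frame"],cv2.COLOR_BGR2HSV); m=cv2.inRange(g,(12,80,60),(35,255,255))[105:130,270:300]
print((m>0).astype(int).sum(1)); 
for r in m: print(''.join('#' if v else '.' for v in r))
E
```

```text
[547.9  75.1 299.8]
grip [547.9  75.1 318.5] [[247.5 114.3]] [[-112.4  316.2]]
shaftend [634.1  63.5 318.4] [[273.4 108.7]] [[302.6 227.9]]
tip [634.1  63.5 282.9] [[273.1 116.8]] [[298.1 357.5]]
ring [[282.6 120.6]] [[449.2 418. ]]
[ 641.4 -179.7    0. ]
[ 639.2 -176.1    6. ]
[703.9 292.9   0. ]
[700.8 290.1   6. ]
[  1.  121.7  44.7]
[ 0  0  0  0  0  0  0  0  2  2  3  2  5  9 17 14 10  8 11  9  5  0  0  0
  0]
..............................
..............................
..............................
..............................
..............................
..............................
..............................
..............................
.....................##.......
.....................##.......
.....................###......
......................##......
............##........###.....
...........#####.....####.....
.........#################....
........###....###########....
........###.....####...###....
........###....###......##....
.........#########......##....
.........########........#....
...........#####..............
..............................
..............................
..............................
..............................
```

View pics/s6.png

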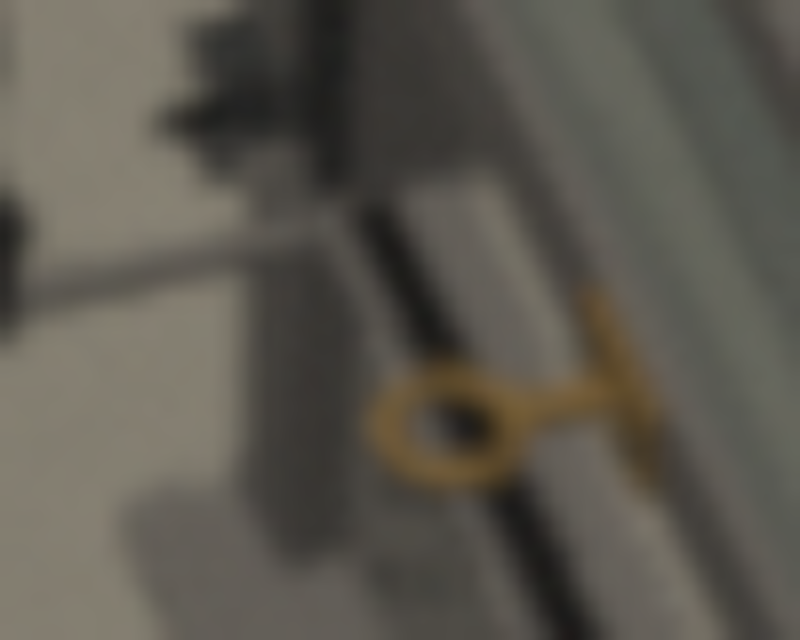

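View pics/w6.png

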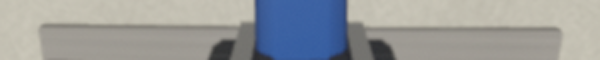

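```bash
python3 -m crank '[0,1.7,0,0,0, 0,1.77,0,0,0]'; for i in 1 2 3 4 5; do python3 -m crank '[0,0,0,0,0]' | grep -E "tool|force"; done
python3 - <<'E'
from h import *
np.set_printoptions(precision=1,suppress=True)
s=snap("scene");w=snap("wrist","w7");crop(s,255,95,305,135,16,"s7")
st=robot.state();Rm=R.from_rotvec(st["orientation"]).as_matrix();p=st["tool_pos"];print(p)
f=lambda x,z:p+Rm@np.array([0,x,-18.7-z])
for n,P in [("grip",f(0,0)),("shaftend",f(87,0)),("tip",f(87,-35.5))]:print(n,P,proj(s,P), (proj(s,P)-[255,95]+.5)*16)
E
```

```text
time: 7.05
tool_pos: [582.5, 71.2, 300.4]
orientation: [-2.362, -2.071, -0.002]
wrist_force: [1.7, 0.3, -1.4]
finger_gap: 0.243
tool_pos: [584.2, 70.5, 299.6]
wrist_force: [-0.7, 0.1, -3.4]
tool_pos: [582.6, 70.8, 299.5]
wrist_force: [-0.7, -0.3, -2.7]
tool_pos: [582.0, 71.3, 299.7]
wrist_force: [-0.7, 0.2, -2.2]
tool_pos: [581.9, 71.8, 299.9]
wrist_force: [-0.4, 0.4, -2.8]
tool_pos: [581.9, 72.0, 300.0]
wrist_force: [-0.9, 0.1, -2.7]
[582.1  72.2 300.1]
grip [582.1  72.2 318.8] [[257.6 111.7]] [[ 49.9 274.5]]
shaftend [668.3  60.9 318.8] [[283.3 106.1]] [[460.  186.3]]
tip [668.3  60.9 283.3] [[282.8 114.2]] [[452. 316.]]
```

View pics/s7.png

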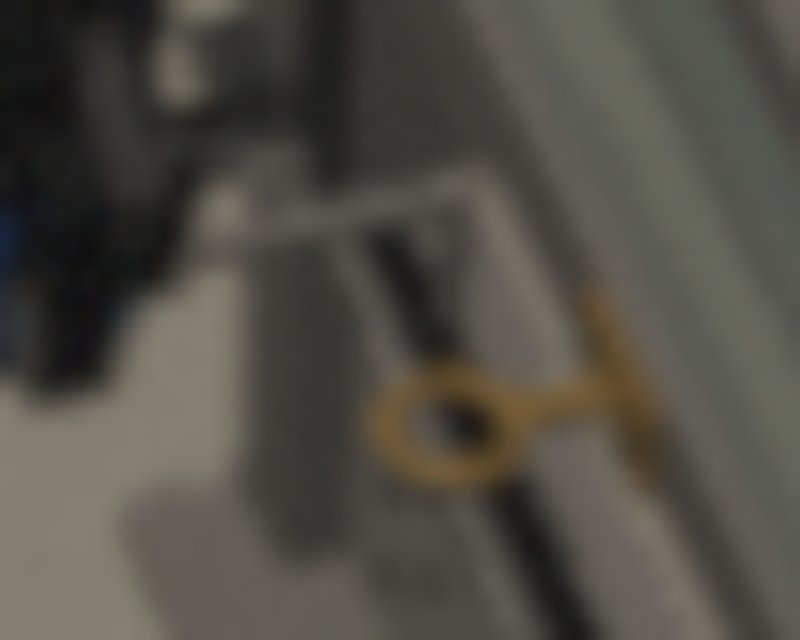

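View pics/w7.png

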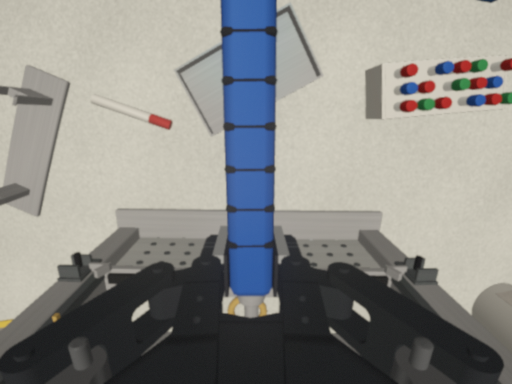

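```bash
python3 -m crank '[-0.2,0,0.5,0,0, 0,0,1,0,0, 0,0,1,0,0, 0,0,0.5,0,0]'; python3 -m crank '[0,0,0.5,0,0, 0,0,0.5,0,0, 0,0,0.5,0,0]';python3 -m crank '[0,0,0.5,0,0, 0,0,0,0,0]'
python3 - <<'E'
from h import *
np.set_printoptions(precision=1,suppress=True)
s=snap("scene");w=snap("wrist","w8");crop(s,255,95,305,135,16,"s8")
st=robot.state();Rm=R.from_rotvec(st["orientation"]).as_matrix();p=st["tool_pos"];print(p,st["wrist_force"])
f=lambda x,z:p+Rm@np.array([0,x,-18.7-z])
for n,P in [("grip",f(0,0)),("shaftend",f(87,0)),("tip",f(87,-35.5))]:print(n,P,proj(s,P), (proj(s,P)-[255,95]+.5)*16)
E
```

```text
time: 7.9
tool_pos: [581.3, 70.1, 267.6]
orientation: [-2.36, -2.072, 0.003]
wrist_force: [-0.4, 0.3, -3.3]
finger_gap: 0.251
time: 8.15
tool_pos: [582.1, 70.1, 254.3]
orientation: [2.361, 2.073, -0.0]
wrist_force: [-0.6, -0.6, -2.4]
finger_gap: 0.248
time: 8.32
tool_pos: [581.7, 70.1, 248.7]
orientation: [-2.36, -2.073, 0.002]
wrist_force: [-0.4, -0.3, -1.3]
finger_gap: 0.249
[582.1  70.1 249.8] [ 0.3 -0.4 -2. ]
grip [582.1  70.1 268.5] [[258.  123.4]] [[ 55.9 462.4]]
shaftend [668.4  58.9 268.5] [[282.8 117.9]] [[453.3 374.7]]
tip [668.4  58.9 233. ] [[282.4 125.5]] [[445.7 496.4]]
```

View pics/s8.png

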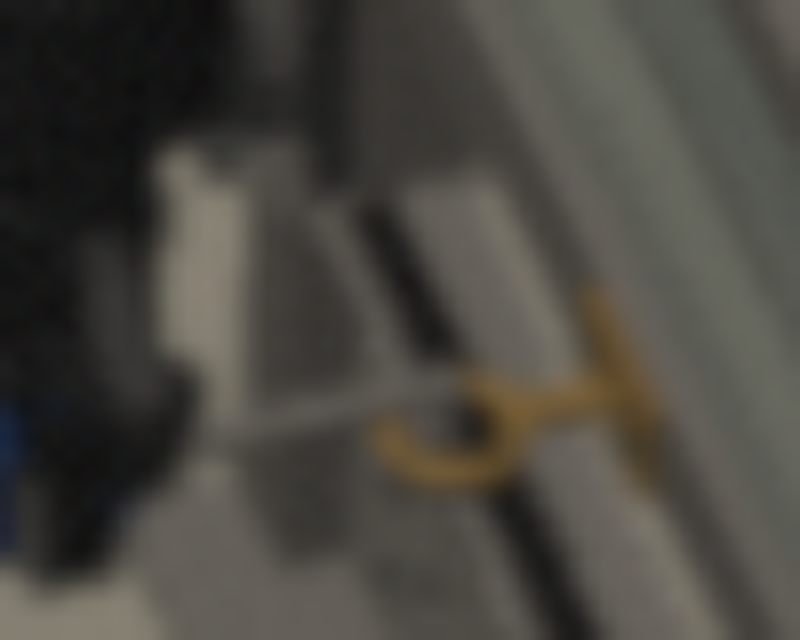

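View pics/w8.png

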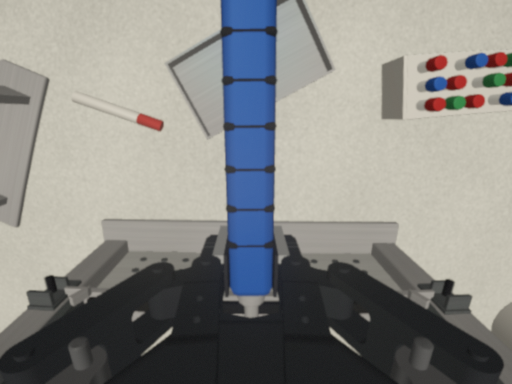

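Peg is in the ring (shaft end over hole at (450,385)). Draw down gently.

```bash
for i in 1 2 3; do python3 -m crank '[0,0,0.3,0,0]'|grep -E "tool|force"; done; python3 -m crank '[0,0,0.3,0,0, 0,0,0.4,0,0, 0,0,0.5,0,0]'|grep -E "tool|force"; python3 -m crank '[0,0,0.6,0,0, 0,0,0.6,0,0, 0,0,0.6,0,0]'|grep -E "tool|force"
python3 - <<'E'
from h import *
np.set_printoptions(precision=1,suppress=True)
s=snap("scene");crop(s,255,95,305,135,16,"s9");st=robot.state();print(st["time"],st["tool_pos"],st["wrist_force"])
E
```

```text
tool_pos: [582.6, 70.1, 247.5]
wrist_force: [0.1, -0.3, -1.6]
tool_pos: [582.4, 70.1, 244.1]
wrist_force: [-0.8, -0.2, -1.0]
tool_pos: [582.4, 70.1, 240.9]
wrist_force: [0.3, -0.6, -1.1]
tool_pos: [582.4, 70.1, 228.8]
wrist_force: [0.8, -0.3, -0.8]
tool_pos: [582.1, 70.1, 210.1]
wrist_force: [1.5, -0.6, -0.5]
9.2167 [581.4  70.1 208.8] [-0.  1. -3.]
```

View pics/s9.png

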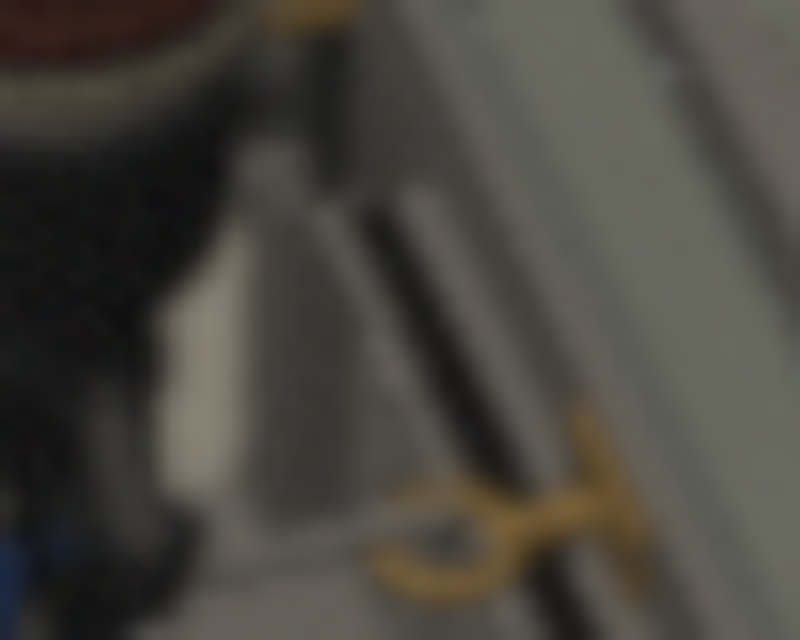

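```bash
python3 -m crank '[0,0,0.4,0,0, 0,0,0.6,0,0, 0,0,0.6,0,0, 0,0,0.6,0,0, 0,0,0.6,0,0, 0,0,0.4,0,0]'|grep -E "tool|force";  for i in 1 2 3; do python3 -m crank '[0,0,0.2,0,0, 0,0,0.2,0,0]'|grep -E "tool|force"; done
python3 - <<'E'
from h import *
np.set_printoptions(precision=1,suppress=True)
s=snap("scene");crop(s,255,95,305,145,14,"s10");st=robot.state();print(st["time"],st["tool_pos"],st["wrist_force"]);snap("wrist","w10")
E
```

```text
tool_pos: [582.0, 70.1, 177.9]
wrist_force: [0.5, -0.0, -1.1]
tool_pos: [582.0, 70.1, 174.5]
wrist_force: [-0.2, 0.5, -1.0]
tool_pos: [582.1, 70.1, 170.8]
wrist_force: [-1.5, 0.4, 0.4]
tool_pos: [582.1, 70.1, 167.0]
wrist_force: [-2.1, -0.5, 2.0]
10.2667 [582.   70.1 166.5] [-1.6  1.   0.2]
```

View pics/s10.png

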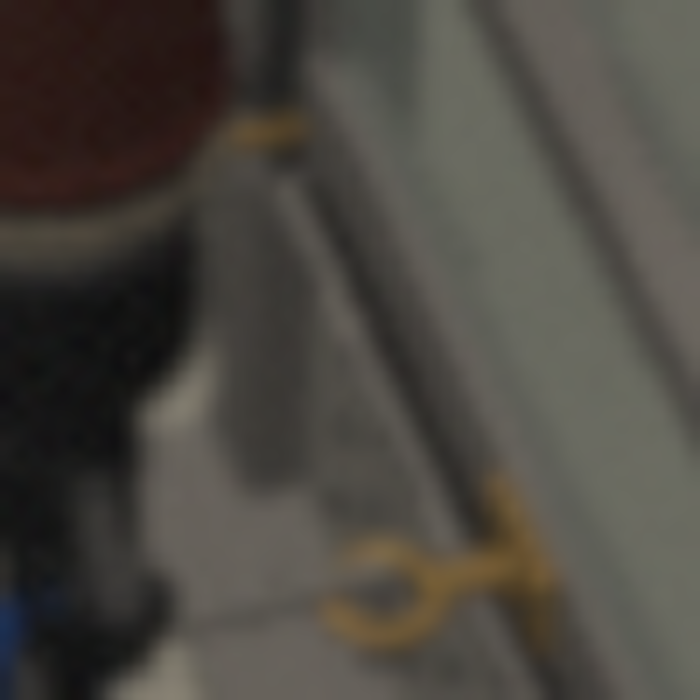

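View pics/w10.png

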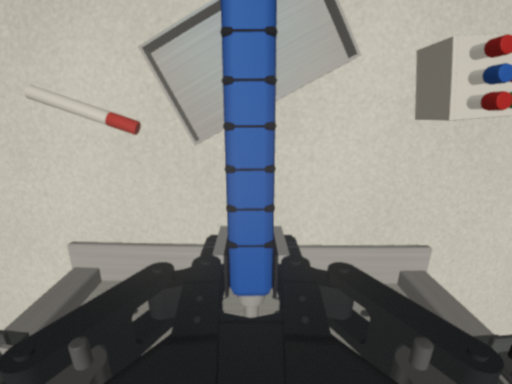

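```bash
for i in 1 2 3 4 5 6; do python3 -m crank '[0,0,0.15,0,0, 0,0,0.1,0,0]'|grep -E "tool|force"; done
```

```text
tool_pos: [582.2, 70.1, 164.5]
wrist_force: [-3.2, 0.3, 1.9]
tool_pos: [582.2, 70.2, 161.8]
wrist_force: [-1.5, 0.2, 3.3]
tool_pos: [582.2, 70.1, 159.3]
wrist_force: [-2.1, 0.9, 3.1]
tool_pos: [582.2, 70.1, 156.8]
wrist_force: [-1.8, -0.5, 3.2]
tool_pos: [582.2, 70.1, 154.3]
wrist_force: [-0.3, -0.0, 1.1]
tool_pos: [582.1, 70.1, 151.5]
wrist_force: [-0.4, -0.1, 1.0]
```

```bash
for i in 1 2 3 4 5 6; do python3 -m crank '[0,0,0.05,0,0, 0,0,0.05,0,0]'|grep -E "tool|force"; done
```

```text
tool_pos: [582.1, 70.1, 150.7]
wrist_force: [-0.9, -0.7, 1.8]
tool_pos: [582.1, 70.1, 149.9]
wrist_force: [-0.4, 1.2, 2.0]
tool_pos: [582.2, 70.1, 148.9]
wrist_force: [-1.1, 0.7, 3.0]
tool_pos: [582.2, 70.1, 147.9]
wrist_force: [-0.7, 1.1, 3.7]
tool_pos: [582.2, 70.1, 146.9]
wrist_force: [-1.2, 0.1, 5.0]
tool_pos: [582.2, 70.1, 145.9]
wrist_force: [-1.8, 0.2, 4.8]
```

```bash
for i in 1 2 3 ; do python3 -m crank '[0,0,0.04,0,0, 0,0,0,0,0]'|grep -E "tool|force"; done
```

```text
tool_pos: [582.2, 70.1, 145.5]
wrist_force: [-2.5, 0.9, 5.0]
tool_pos: [582.2, 70.1, 145.1]
wrist_force: [-1.1, 0.2, 4.0]
tool_pos: [582.2, 70.1, 144.7]
wrist_force: [-1.9, 0.2, 5.1]
```

```bash
python3 - <<'E'
from h import *
np.set_printoptions(precision=1,suppress=True)
s=snap("scene");crop(s,255,85,325,185,7,"s11");st=robot.state();print(st["time"],st["tool_pos"],st["wrist_force"]);snap("wrist","w11")
E
```

```text
12.8667 [582.2  70.1 144.7] [-1.2 -0.1  4.9]
```

View pics/s11.png

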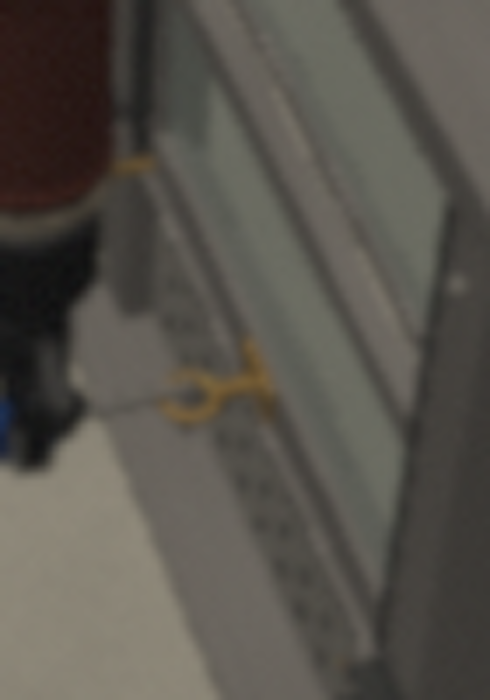

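View pics/w11.png

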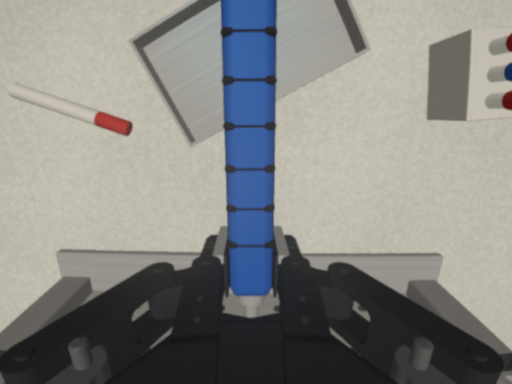

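```bash
python3 - <<'E'
from h import *
np.set_printoptions(precision=2,suppress=True)
s=snap("scene")
g=cv2.cvtColor(s["frame"],cv2.COLOR_BGR2HSV)
m=cv2.inRange(g,(12,80,60),(35,255,255))[130:155,270:302]
for r in m: print(''.join('#' if v else '.' for v in r))
for z in (165,163,161,159,157,155):print(z,proj(s,[668.5,57.9,z]))
E
python3 -m crank '[0,0,0.04,0,0, 0,0,0,0,0]'|grep -E "tool|force";python3 -m crank '[0,0,0.04,0,0, 0,0,0,0,0]'|grep -E "tool|force"
```

```text
................................
................................
................................
....................#...........
....................##..........
....................##..........
....................###.........
....................###.........
..........#####....#####........
............############........
..............##########........
..............##########........
........#.....###.....##........
........#########.....##........
.........#######.......#........
...........##...................
................................
................................
................................
................................
................................
................................
................................
................................
................................
165 [[281.66 139.37]]
163 [[281.63 139.76]]
161 [[281.61 140.14]]
159 [[281.58 140.53]]
157 [[281.56 140.91]]
155 [[281.53 141.29]]
tool_pos: [582.2, 70.1, 144.3]
wrist_force: [-2.0, 0.4, 5.5]
tool_pos: [582.2, 70.1, 143.9]
wrist_force: [-1.4, 0.9, 3.8]
```

```bash
for i in 1 2 3 4; do python3 -m crank '[0,0,0,0,0]'|grep -E "force"; done; echo; for i in 1 2 3; do python3 -m crank '[0,0,0.04,0,0]'|grep -E "force";  python3 -m crank '[0,0,0,0,0]'|grep -E "tool|force"; done
```

```text
wrist_force: [-1.0, 0.4, 4.0]
wrist_force: [-1.3, 0.5, 3.9]
wrist_force: [-0.5, 0.6, 4.0]
wrist_force: [-0.5, -0.0, 4.5]

wrist_force: [-1.3, -0.8, 4.7]
tool_pos: [582.1, 70.1, 143.4]
wrist_force: [-1.9, -0.1, 4.3]
wrist_force: [-0.7, 0.0, 5.0]
tool_pos: [582.1, 70.1, 143.0]
wrist_force: [-0.7, 0.5, 4.5]
wrist_force: [1.7, 1.4, 3.4]
tool_pos: [582.3, 70.2, 142.7]
wrist_force: [1.0, 0.2, 4.2]
```

```bash
for i in 1 2 3 4; do python3 -m crank '[0,0,0.04,0,0]'|grep -E "force";  python3 -m crank '[0,0,0,0,0]'|grep -E "tool|force"; done
```

```text
wrist_force: [-0.4, 0.2, 5.8]
tool_pos: [582.3, 70.1, 142.4]
wrist_force: [-1.0, 0.0, 6.2]
wrist_force: [1.5, 0.9, 4.6]
tool_pos: [582.3, 70.2, 142.0]
wrist_force: [0.1, 0.1, 4.4]
wrist_force: [-0.6, 1.0, 3.7]
tool_pos: [582.3, 70.3, 141.5]
wrist_force: [-0.3, 0.8, 5.0]
wrist_force: [-1.8, 1.1, 8.0]
tool_pos: [582.2, 70.3, 141.1]
wrist_force: [0.5, 1.0, 5.2]
```

```bash
python3 - <<'E'
from h import *
np.set_printoptions(precision=1,suppress=True)
s=snap("scene");crop(s,235,110,305,170,10,"s12");st=robot.state();print(st["time"],st["tool_pos"],st["orientation"],st["wrist_force"],st["ft_torque"])
p=st["tool_pos"];Rm=R.from_rotvec(st["orientation"]).as_matrix()
f=lambda x,z:p+Rm@np.array([0,x,-18.7-z])
for x in (20,50,87):print((proj(s,f(x,0))-[235,110]+.5)*10)
E
```

```text
14.85 [582.2  70.3 141.1] [2.4 2.1 0. ] [-0.2  1.8  5. ] [ 0.2 -0.7  0.1]
[[290.9 348. ]]
[[371.2 329.4]]
[[469.4 306.5]]
```

View pics/s12.png

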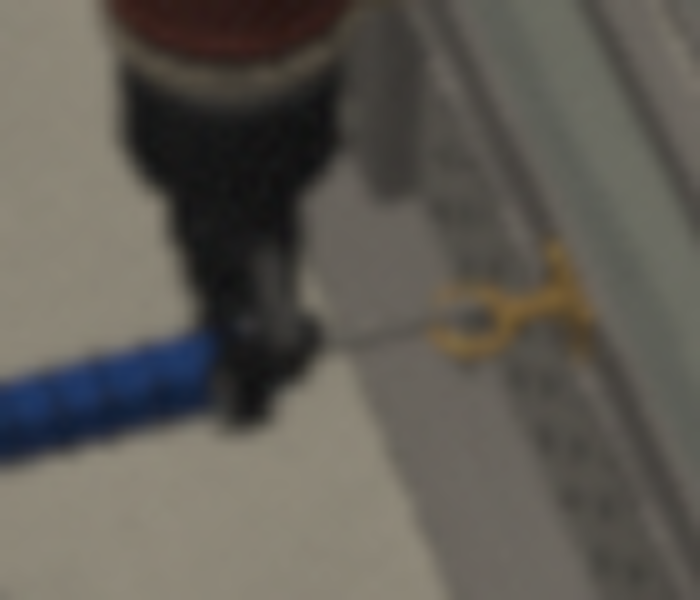

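```bash
python3 - <<'E'
from h import *
snap("wrist","w12")
for n in ("w3","w8","w10","w11","w12"):
    im=cv2.imread(f"pics/{n}.png");g=cv2.cvtColor(im,cv2.COLOR_BGR2HSV)
    m=cv2.inRange(g,(105,120,40),(128,255,255))
    print(n,[int((m[y,200:300]>0).sum()) for y in (10,60,100,150)], end=' ')
    col=im[:,250,:].astype(int).sum(1); print([y for y in range(2,300) if col[y]<col[y-2] and col[y]<150 and col[y]<=col[max(0,y-4):y+5].min()], np.where(m[:,250]>0)[0].max())
E
for i in 1 2 3; do python3 -m crank '[0,0,0,0,0]'|grep -E "force"; done
```

```text
w3 [54, 51, 49, 48] [30] 294
w8 [54, 52, 50, 48] [] 294
w10 [54, 52, 49, 48] [30] 294
w11 [54, 52, 49, 48] [] 294
w12 [53, 51, 49, 47] [] 294
wrist_force: [0.3, 1.6, 6.0]
wrist_force: [0.5, 0.6, 4.1]
wrist_force: [0.8, 2.4, 5.3]
```

```bash
python3 - <<'E'
from h import *
ref=cv2.imread("pics/w8.png",0)
for n in ("w3","w10","w11","w12"):
    im=cv2.imread(f"pics/{n}.png",0); o=[]
    for y in (30,79,126,169,209,245):
        T=ref[y-10:y+11,222:278].astype(np.float32)
        S=im[max(0,y-16):y+17,218:282].astype(np.float32)
        r=cv2.matchTemplate(S,T,cv2.TM_CCOEFF_NORMED);_,_,_,(mx,my)=cv2.minMaxLoc(r)
        if 0<my<r.shape[0]-1:
            a,b,c=r[my-1,mx],r[my,mx],r[my+1,mx]; my=my+.5*(a-c)/(a-2*b+c)
        o.append(round(float(my-6 if y>=16 else my),2))
    print(n,o)
w=snap("wrist")
E
```

```text
w3 [0.05, 0.03, 0.02, 0.01, -0.01, -0.04]
w10 [0.08, -0.07, -0.22, -0.23, -0.25, -0.15]
w11 [0.27, -0.09, -0.31, -0.51, -0.53, -0.23]
w12 [1.94, 0.2, -0.88, -1.32, -1.33, -0.75]
```

Handle marks in the wrist view show the rod tipping slightly (rear mark +1.9 px) under about 7–8 N. I'll press a bit more briskly, still in small steps.

```bash
for i in 1 2 3; do python3 -m crank '[0,0,0.06,0,0]'|grep -E "force"; done;  python3 -m crank '[0,0,0,0,0]'|grep -E "tool|force"; python3 - <<'E'
from h import *
snap("wrist","w13")
ref=cv2.imread("pics/w8.png",0)
for n in ("w13",):
    im=cv2.imread(f"pics/{n}.png",0); o=[]
    for y in (30,79,126,169,209,245):
        T=ref[y-10:y+11,222:278].astype(np.float32)
        S=im[max(0,y-16):y+17,218:282].astype(np.float32)
        r=cv2.matchTemplate(S,T,cv2.TM_CCOEFF_NORMED);_,_,_,(mx,my)=cv2.minMaxLoc(r)
        if 0<my<r.shape[0]-1:
            a,b,c=r[my-1,mx],r[my,mx],r[my+1,mx]; my=my+.5*(a-c)/(a-2*b+c)
        o.append(round(float(my-6),2))
    print(n,o)
E
```

```text
wrist_force: [0.9, 1.3, 4.4]
wrist_force: [-0.4, 1.7, 6.3]
wrist_force: [1.6, 1.8, 3.1]
tool_pos: [582.1, 70.2, 139.1]
wrist_force: [0.4, 1.7, 4.4]
w13 [3.72, 0.67, -1.27, -2.22, -2.25, -1.39]
```

```bash
python3 - <<'E'
from h import *
s=snap("scene","s13")
E
for i in 1 2 3; do python3 -m crank '[0,0,-0.1,0,0]'|grep -E "force"; done; for i in 1 2; do python3 -m crank '[0,0,-0.2,0,0]'|grep -E "tool|force"; done; python3 -m crank '[0,0,0,0,0]'|grep -E "tool|force"
python3 - <<'E'
from h import *
s=snap("scene","s14");a=cv2.imread("pics/s13.png")
b=s["frame"]
A=lambda im:cv2.resize(im[125:160,260:305],None,fx=8,fy=8,interpolation=cv2.INTER_CUBIC)
cv2.imwrite("pics/cmp14.png",np.hstack([A(a),A(b)]))
for nm,(x0,y0,x1,y1) in {"shank":(288,131,297,146),"ringR":(284,137,297,146)}.items():
    T=a[y0:y1,x0:x1].astype(np.float32);S=b[y0-6:y1+6,x0-4:x1+4].astype(np.float32)
    r=cv2.matchTemplate(S,T,cv2.TM_CCOEFF_NORMED);_,v,_,(mx,my)=cv2.minMaxLoc(r)
    q,w,e=r[my-1,mx],r[my,mx],r[my+1,mx];print(nm,v,mx-4,my-6+.5*(q-e)/(q-2*w+e))
E
```

```text
wrist_force: [1.8, 1.1, 2.7]
wrist_force: [1.3, 2.2, 2.6]
wrist_force: [1.0, 2.2, 0.8]
tool_pos: [581.5, 69.8, 143.7]
wrist_force: [-0.1, -0.0, -2.8]
tool_pos: [581.0, 69.4, 145.5]
wrist_force: [-0.3, 0.0, -2.7]
tool_pos: [581.4, 69.5, 145.9]
wrist_force: [0.0, 0.2, -1.3]
shank 0.966267466545105 0 -0.76281935
ringR 0.9514790177345276 0 -0.7015536
```

View pics/cmp14.png

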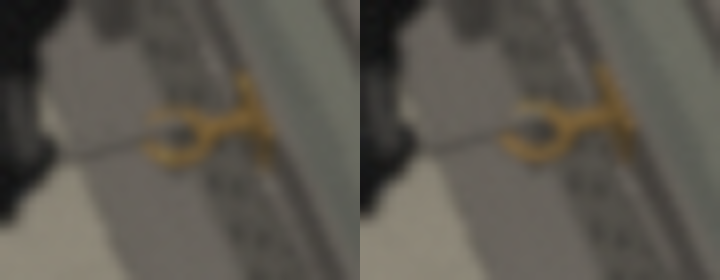

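Not caught: ring rose about 4 mm (0.75 px) on unloading. I'll shorten the lever by shifting the hook forward in the ring, then press again.

```bash
for i in 1 2 3; do python3 -m crank '[0,0.2,0,0,0]'|grep -E "tool|force"; done; python3 -m crank '[0,0,0.1,0,0, 0,0,0.1,0,0, 0,0,0.1,0,0]'|grep -E "tool|force"; for i in 1 2 3 4; do python3 -m crank '[0,0,0.06,0,0]'|grep -E "tool|force"; done
python3 - <<'E'
from h import *
snap("wrist","w15");b=snap("scene","s15")["frame"]
E
cat > mk.py <<'E'
from h import *
def marks(n,refn="w8"):
    ref=cv2.imread(f"pics/{refn}.png",0);im=cv2.imread(f"pics/{n}.png",0); o=[]
    for y in (30,79,126,169,209,245):
        T=ref[y-10:y+11,222:278].astype(np.float32);S=im[max(0,y-16):y+17,218:282].astype(np.float32)
        r=cv2.matchTemplate(S,T,cv2.TM_CCOEFF_NORMED);_,_,_,(mx,my)=cv2.minMaxLoc(r)
        if 0<my<r.shape[0]-1:
            a,b,c=r[my-1,mx],r[my,mx],r[my+1,mx]; my=my+.5*(a-c)/(a-2*b+c)
        o.append(round(float(my-6),2))
    return o
def shank(n,refn="s14"):
    a=cv2.imread(f"pics/{refn}.png");b=cv2.imread(f"pics/{n}.png");x0,y0,x1,y1=288,130,297,145
    T=a[y0:y1,x0:x1].astype(np.float32);S=b[y0-6:y1+6,x0-4:x1+4].astype(np.float32)
    r=cv2.matchTemplate(S,T,cv2.TM_CCOEFF_NORMED);_,v,_,(mx,my)=cv2.minMaxLoc(r)
    q,w,e=r[my-1,mx],r[my,mx],r[my+1,mx];return round(float(v),3),round(float((my-6+.5*(q-e)/(q-2*w+e))/-.19),2)
E
python3 -c "
from mk import *
print(marks('w15'),shank('s15'),shank('s13'),shank('s5'))"
```

```text
tool_pos: [583.4, 69.6, 145.8]
wrist_force: [-0.3, 0.2, -1.7]
tool_pos: [585.8, 69.4, 145.9]
wrist_force: [-0.3, -0.2, -2.0]
tool_pos: [588.1, 69.2, 146.0]
wrist_force: [0.7, -0.3, -2.4]
tool_pos: [588.1, 69.2, 143.1]
wrist_force: [-0.9, -0.9, 1.1]
tool_pos: [588.2, 69.3, 142.8]
wrist_force: [-2.7, -0.4, 4.0]
tool_pos: [588.2, 69.3, 142.4]
wrist_force: [-2.9, -0.6, 3.2]
tool_pos: [588.2, 69.3, 141.8]
wrist_force: [-2.9, -0.7, 3.4]
tool_pos: [588.2, 69.3, 141.2]
wrist_force: [-2.2, -0.2, 3.5]
[3.5, 0.65, -1.39, -2.2, -2.22, -1.4] (0.971, -1.57) (0.966, -3.83) (0.679, 6.75)
```

```bash
for i in 1 2 3 4 5; do python3 -m crank '[0,0,0.05,0,0]'|grep -E "tool|force"; done
python3 -c "
from mk import *
snap('wrist','w16');snap('scene','s16')
print(marks('w16'),shank('s16'))"
```

```text
tool_pos: [588.2, 69.3, 140.6]
wrist_force: [-3.4, -0.3, 3.9]
tool_pos: [588.2, 69.3, 140.0]
wrist_force: [-2.7, 0.2, 4.9]
tool_pos: [588.2, 69.3, 139.5]
wrist_force: [-2.8, -0.4, 4.3]
tool_pos: [588.2, 69.4, 139.1]
wrist_force: [-2.3, 0.6, 4.9]
tool_pos: [588.2, 69.4, 138.6]
wrist_force: [-2.8, -1.6, 4.5]
[4.41, 0.77, -1.67, -2.82, -2.77, -1.88] (0.967, -3.86)
```

```bash
for i in 1 2 3 4; do python3 -m crank '[0,0,0.05,0,0]'|grep -E "tool|force"; done
python3 -c "
from mk import *
snap('wrist','w17');snap('scene','s17')
print(marks('w17'),shank('s17'))"
```

```text
tool_pos: [588.2, 69.4, 138.2]
wrist_force: [-3.6, 0.2, 4.4]
tool_pos: [588.2, 69.4, 137.6]
wrist_force: [-3.5, -0.6, 5.8]
tool_pos: [588.2, 69.4, 137.0]
wrist_force: [-5.0, 0.0, 5.6]
tool_pos: [588.2, 69.4, 136.6]
wrist_force: [-4.0, 0.1, 7.0]
[6.0, 1.27, -2.23, -3.75, -3.86, -2.58] (0.965, -3.89)
```

```bash
cat > avg.py <<'E'
from h import *
import sys
a=[snap("scene")["frame"].astype(float) for _ in range(6)]
np.save(f"pics/{sys.argv[1]}.npy",np.mean(a,0).astype(np.float32)); st=robot.state();print(st["time"],st["tool_pos"].round(1),st["wrist_force"].round(1))
E
cat > ecc.py <<'E'
from h import *
import sys
a=cv2.cvtColor(np.load(f"pics/{sys.argv[1]}.npy"),cv2.COLOR_BGR2GRAY);b=cv2.cvtColor(np.load(f"pics/{sys.argv[2]}.npy"),cv2.COLOR_BGR2GRAY)
a=np.load(f"pics/{sys.argv[1]}.npy");b=np.load(f"pics/{sys.argv[2]}.npy")
sat=lambda i:(i[...,2]-i[...,0])   # red-blue: brass only
for nm,(x0,y0,x1,y1),f in (("shank",(287,128,299,150),sat),("shankg",(287,128,299,150),lambda i:i.mean(2)),("keepL",(266,100,282,118),sat),("keepR",(295,150,325,182),sat)):
    T=f(a)[y0:y1,x0:x1];S=f(b)[y0:y1,x0:x1]
    W=np.eye(2,3,dtype=np.float32)
    try: cc,W=cv2.findTransformECC(T.astype(np.float32),S.astype(np.float32),W,cv2.MOTION_TRANSLATION,(3,200,1e-7),None,1); print(nm,round(cc,3),W[:,2], "mm up",-W[1,2]/.1925)
    except Exception as e: print(nm,"fail")
E
python3 avg.py P1
for i in 1 2 3 4 5 6; do python3 -m crank '[0,0,-0.15,0,0]'|grep -E "force"; done; for i in 1 2; do python3 -m crank '[0,0,-0.15,0,0]'|grep -E "tool|force"; done
python3 avg.py U1; python3 ecc.py P1 U1
```

```text
18.3667 [588.1  69.4 136.6] [-4.3 -0.8  6.1]
wrist_force: [-1.2, 0.7, 2.5]
wrist_force: [-0.7, 0.4, 2.2]
wrist_force: [0.2, -0.7, -1.6]
wrist_force: [0.9, -0.1, -2.6]
wrist_force: [0.1, 0.1, -2.0]
wrist_force: [-0.8, 0.0, -2.7]
tool_pos: [587.6, 69.4, 146.5]
wrist_force: [-1.3, -0.4, -2.9]
tool_pos: [587.5, 69.4, 148.0]
wrist_force: [-1.9, 0.3, -4.1]
19.3333 [587.6  69.4 148.2] [-4.5  0.3 -2. ]
shank 0.994 [ 0.09052877 -0.64694947] mm up 3.3607767
shankg 0.94 [-0.15539446 -0.59272206] mm up 3.0790758
keepL 0.891 [-0.07976464 -1.0944777 ] mm up 5.6855984
keepR 0.956 [ 0.04492719 -0.08494498] mm up 0.44127262
```

```bash
python3 -m crank '[0,-0.3,0,0,0, 0,-0.3,0,0,0, 0,0,-0.5,0,0]'|grep -E "tool|force"; python3 -m crank '[0,0,-1,0,0, 0,0,-1,0,0, 0,0,-1,0,0, 0,0,-1,0,0, 0,0,0,0,0]'|grep -E "tool|force"; python3 avg.py U2;python3 ecc.py P1 U2;python3 ecc.py U1 U2
python3 - <<'E'
from h import *
snap("wrist","w18");im=np.load("pics/U2.npy").astype(np.uint8)
cv2.imwrite("pics/s18.png",cv2.resize(im[85:195,250:335],None,fx=7,fy=5.4,interpolation=cv2.INTER_CUBIC))
E
```

```text
tool_pos: [581.4, 70.0, 152.8]
wrist_force: [0.1, -0.2, -2.9]
tool_pos: [583.5, 70.2, 196.4]
wrist_force: [0.7, -0.4, -2.1]
20.3 [581.7  70.  192.7] [-0.3 -0.5 -3.2]
shank 0.994 [ 0.10330474 -0.6535259 ] mm up 3.3949397
shankg 0.89 [-0.04073042 -0.48209614] mm up 2.5043955
keepL 0.309 [ 1.1890991 -0.7297192] mm up 3.7907493
keepR 0.955 [ 0.08712746 -0.07464638] mm up 0.3877734
shank 1.0 [ 0.0161331  -0.00560911] mm up 0.029138237
shankg 1.0 [0.00596608 0.03119764] mm up -0.16206564
keepL fail
keepR 0.985 [ 0.02687985 -0.02058319] mm up 0.10692566
```

View pics/w18.png

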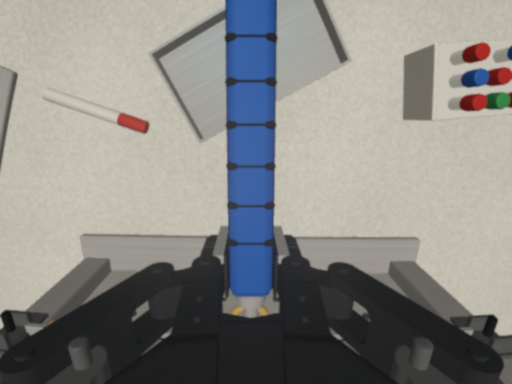

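View pics/s18.png

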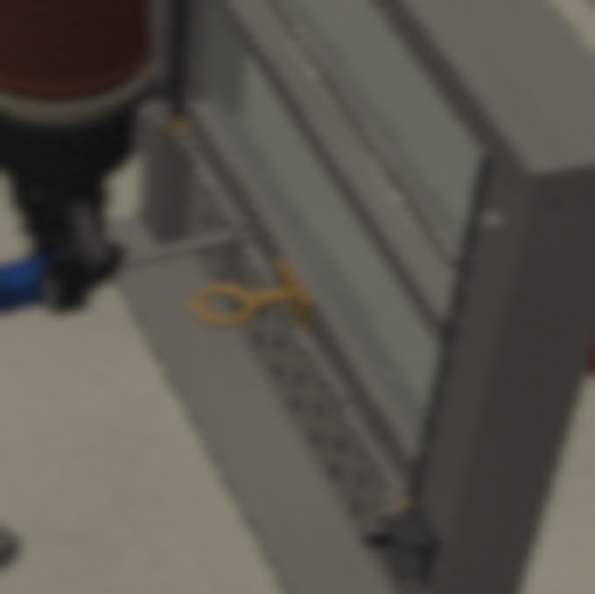

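```bash
python3 -m crank '[0,0,-2.5,0,0, 0,0,-3,0,0, 0,0,-3,0,0, 0,0,-2.1,0,0, 0,0,0,0,0, 0,0,0,0,0]'|grep -E "tool|force"
python3 - <<'E'
from h import *
snap("wrist","w19");s=snap("scene","s19")["frame"];a=cv2.imread("pics/s5.png")
A=lambda i,x0,y0,x1,y1,k:cv2.resize(i[y0:y1,x0:x1],None,fx=k,fy=k,interpolation=cv2.INTER_CUBIC)
r=(292,160,322,205); l=(258,85,288,130)
cv2.imwrite("pics/c19.png",np.vstack([np.hstack([A(a,*r,9),A(s,*r,9)])]))
b=cv2.imread("pics/w7.png");w=cv2.imread("pics/w19.png")
L=(40,235,120,300);Rr=(380,235,460,300)
cv2.imwrite("pics/cw19.png",np.vstack([np.hstack([A(b,*L,4.5),A(w,*L,4.5)]),np.hstack([A(b,*Rr,4.5),A(w,*Rr,4.5)])]))
E
```

```text
tool_pos: [582.5, 70.1, 299.8]
wrist_force: [-0.3, -0.3, -3.2]
```

View pics/c19.png

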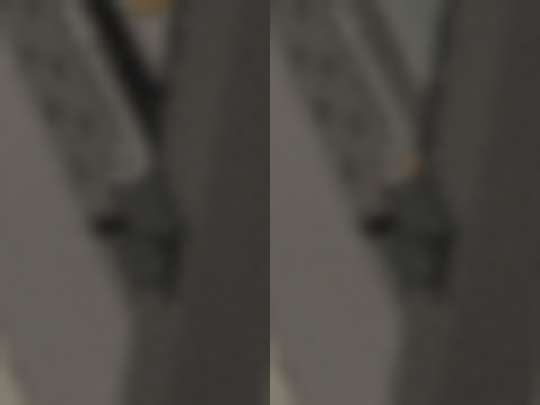

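View pics/cw19.png

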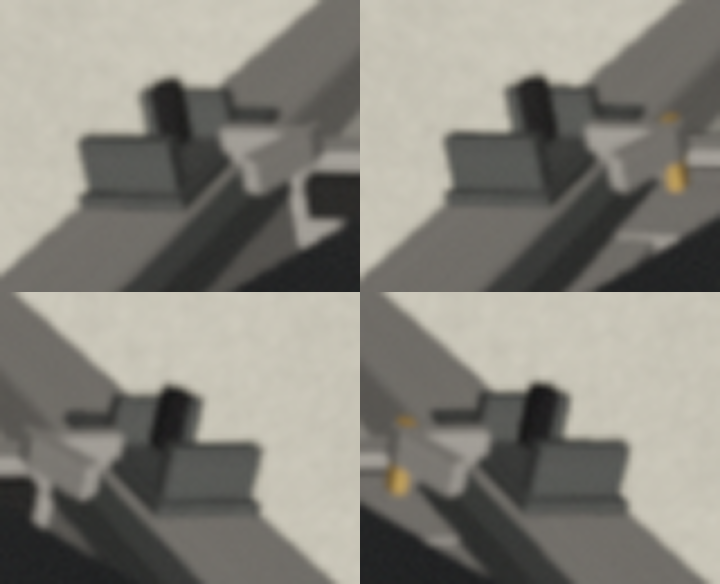

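```bash
python3 - <<'E'
from h import *
a=cv2.imread("pics/w7.png",0).astype(np.float32);b=cv2.imread("pics/w19.png",0).astype(np.float32)
def m(x0,y0,x1,y1):
    T=a[y0:y1,x0:x1];S=b[y0-4:y1+4,x0-4:x1+4];r=cv2.matchTemplate(S,T,cv2.TM_CCOEFF_NORMED);_,v,_,(i,j)=cv2.minMaxLoc(r)
    px=r[j,max(0,i-1):i+2];py=r[max(0,j-1):j+2,i]
    f=lambda p:.5*(p[0]-p[2])/(p[0]-2*p[1]+p[2]) if len(p)==3 else 0
    return round(float(v),3),round(i-4+f(px),2),round(j-4+f(py),2)
print("L body",m(54,262,84,284),"nose",m(86,260,104,280))
print("R body",m(412,262,440,284),"nose",m(386,260,410,280))
E
```

```text
L body (0.991, np.float32(1.17), np.float32(-0.6)) nose (0.973, np.float32(1.16), np.float32(-0.55))
R body (0.994, np.float32(1.8), np.float32(-0.72)) nose (0.887, np.float32(1.49), np.float32(-0.69))
```

Both catch noses sit exactly as in their free state with the brass keepers under them, and the ring stayed after unhooking: caught. Now estimate the rod's tilt in the grip for the return.

```bash
python3 - <<'E'
from h import *
from mk import marks
from scipy.optimize import least_squares
o=marks("w19");print(o)
w=snap("wrist");st=robot.state();Rm=R.from_rotvec(st["orientation"]).as_matrix();p=st["tool_pos"]
T=np.eye(4);T[:3,:3]=Rm;T[:3,3]=p
C=np.linalg.inv(T)@w["E"]; w["E"]=C   # camera in tool frame
ys=np.array([30,79,126,169,209,245.])
pts=np.array([(lambda oo,d:oo+d*((-32.7-oo[2])/d[2]))(*ray(w,(249.5,y))) for y in ys]);print(pts.round(1))
def f(x):
    th,dy,dz=x;P=pts.copy();y=pts[:,1];z=pts[:,2]+18.7   # rel grip; tool z down
    P[:,1]=y*np.cos(th)-z*np.sin(th)+dy; P[:,2]=y*np.sin(th)+z*np.cos(th)-18.7+dz
    return proj(w,P)[:,1]-ys-np.array(o)
r=least_squares(f,[0,0,0]);print("tilt deg",np.degrees(r.x[0]),"dy,dz",r.x[1:],f(r.x).round(2))
n=np.array([530.9,-306.7,300]);print("to over-rest in tool axes",Rm.T@(n-p),"yaw",np.degrees(np.arctan2(Rm[1,1],Rm[0,1])),p,st["time"])
E
```

```text
[6.0, 1.27, -1.81, -3.28, -3.52, -2.3]
[[  -0.9 -102.5  -32.7]
 [  -0.9  -85.   -32.7]
 [  -0.9  -67.   -32.7]
 [  -0.9  -49.3  -32.7]
 [  -0.9  -31.5  -32.7]
 [  -0.9  -13.9  -32.7]]
tilt deg -5.577234331982402 dy,dz [ 0.4505094  -0.70926092] [ 0.02 -0.01 -0.04 -0.03  0.13 -0.07]
to over-rest in tool axes [-380.19556077   -1.40422557   -2.06752277] yaw -7.416125868346498 [581.35957069  70.13217089 297.49847215] 21.0
```

```bash
python3 -m crank '[0,-2,0,0,0, 0,-2,0,0,0, -3.8,0,0,0,0, -3.8,0,0,0,0, -3.8,0,0,0,0, -3.8,0,0,0,0, -3.8,0,0,0,0, -3.8,0,0,0,0]'|grep -E "tool|force";  python3 -m crank '[-3.8,0,0,0,0, -3.8,0,0,0,0, -3.8,0.7,0,0,0, -3.8,0.7,0,0,0, 0,1.2,0,0,0, 0,1.2,0,0,0]'|grep -E "tool|force"
python3 -m crank '[0,0,0,5.85,0, 0,0,0,5.85,0, 0,0,0,5.85,0, 0,0,0,5.85,0, 0,0,0,0,0, 0,0,0,0,0, 0,0,0,0,0]'
python3 - <<'E'
from h import *
st=robot.state();Rm=R.from_rotvec(st["orientation"]).as_matrix();p=st["tool_pos"]
n=np.array([530.9,-306.7,p[2]]);print("shift",(Rm.T@(n-p)).round(1),"yaw",np.degrees(np.arctan2(Rm[1,1],Rm[0,1])),p)
snap("wrist","w20");s=snap("scene");crop(s,180,130,360,280,4,"s20")
E
```

```text
tool_pos: [511.8, -152.4, 298.2]
wrist_force: [1.5, -0.9, -2.0]
tool_pos: [529.4, -309.6, 297.9]
wrist_force: [0.0, 1.2, -2.5]
time: 22.75
tool_pos: [530.8, -306.2, 298.6]
orientation: [-2.729, -1.556, 0.001]
wrist_force: [0.1, -0.6, -1.9]
finger_gap: 0.249
shift [-0.4  0.3 -0. ] yaw -30.6240170732514 [ 530.82092398 -306.24566687  298.63891199]
```

View pics/w20.png

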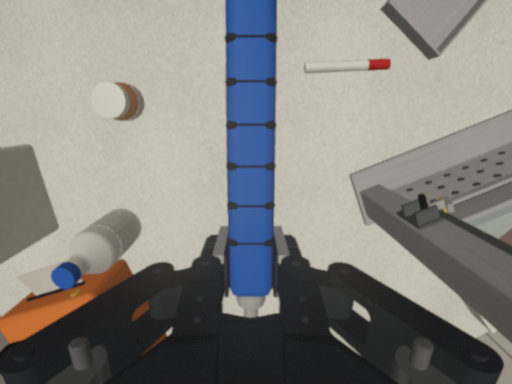

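View pics/s20.png

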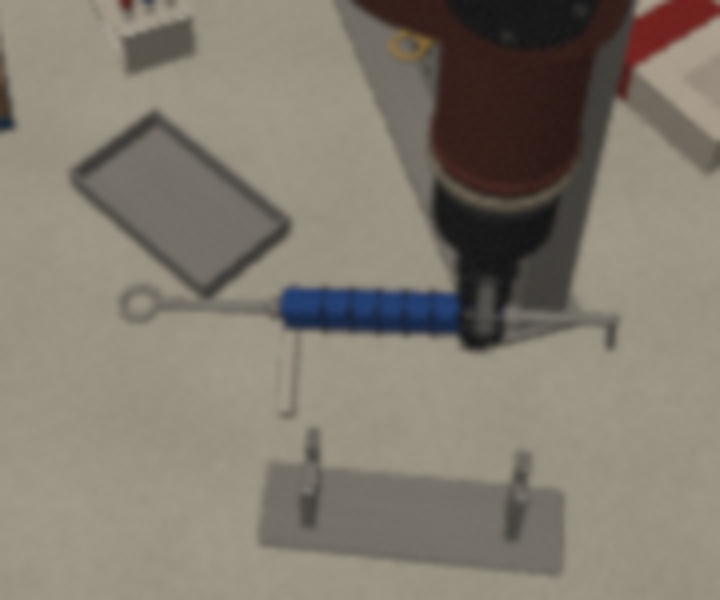

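```bash
python3 -m crank '[0,0,3.5,0,0, 0,0,3.5,0,0, 0,0,3.5,0,0, 0,0,3.5,0,0, 0,0,3,0,0, 0,0,2,0,0, 0,0,0,0,0]'|grep -E "tool|force"
python3 - <<'E'
from h import *
snap("wrist","w21");s=snap("scene");crop(s,200,210,340,300,5,"s21")
st=robot.state();Rm=R.from_rotvec(st["orientation"]).as_matrix();p=st["tool_pos"]
print(p,(Rm.T@(np.array([530.9,-306.7,p[2]])-p)).round(1))
E
```

```text
tool_pos: [528.7, -304.7, 104.9]
wrist_force: [-0.3, 0.3, -2.4]
[ 530.91322467 -306.63034898  109.63730891] [-0.1  0.   0. ]
```

View pics/w21.png

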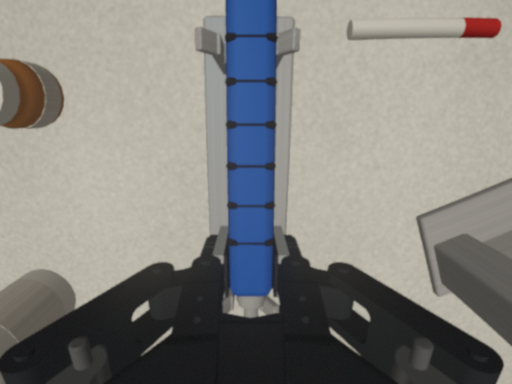

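View pics/s21.png

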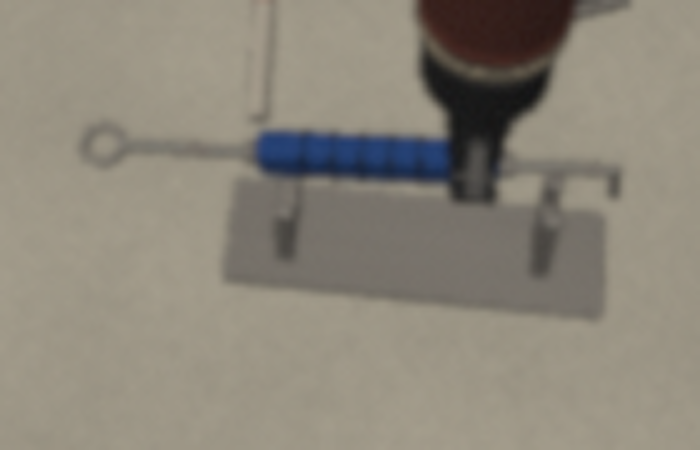

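```bash
python3 -m crank '[0,0,1,0,0, 0,0,1.2,0,0, 0,0,1,0,0, 0,0,0.7,0,0, 0,0,0.4,0,0]'|grep -E "tool|force"; for i in 1 2 3 4 5 6; do python3 -m crank '[0,0,0.2,0,0]'|grep -E "tool|force"; done; python3 -m crank '[0,0,0,0,0]'|grep -E "tool|force"
python3 - <<'E'
from h import *
snap("wrist","w22");s=snap("scene");crop(s,200,210,340,300,5,"s22")
E
```

```text
tool_pos: [530.6, -306.1, 65.1]
wrist_force: [0.1, 0.2, -1.6]
tool_pos: [530.7, -306.3, 63.5]
wrist_force: [-0.5, 1.3, -1.2]
tool_pos: [530.9, -306.4, 62.3]
wrist_force: [-1.9, 1.5, 4.9]
tool_pos: [531.2, -306.6, 60.8]
wrist_force: [-0.9, 1.4, 6.1]
tool_pos: [531.5, -306.8, 59.0]
wrist_force: [1.4, -0.2, 3.8]
tool_pos: [531.8, -307.0, 57.1]
wrist_force: [1.6, -1.2, 4.8]
tool_pos: [532.2, -307.1, 55.1]
wrist_force: [3.3, -1.1, 5.1]
tool_pos: [532.2, -307.1, 54.9]
wrist_force: [3.5, -2.1, 6.2]
```

View pics/w22.png

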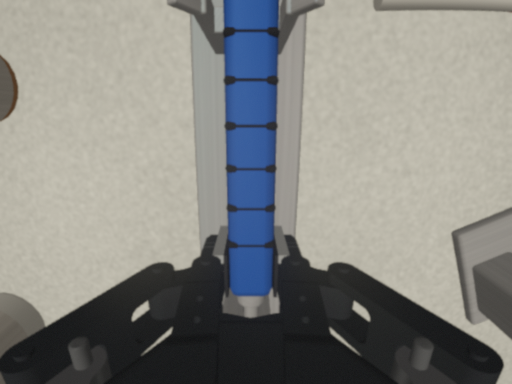

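View pics/s22.png

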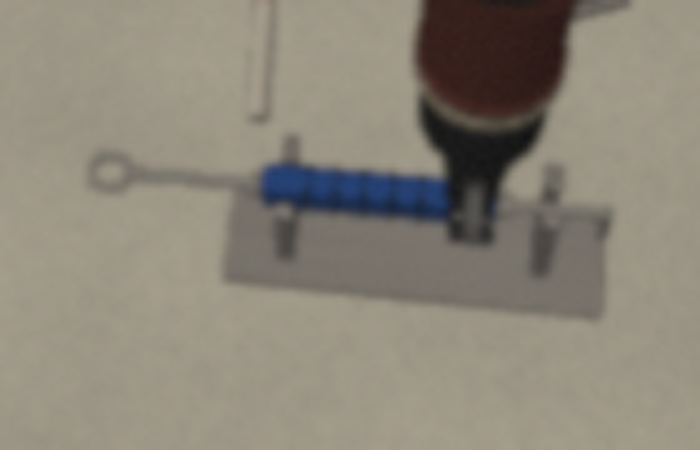

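Rod is level again and in both forks (handle marks back to y=31, 79, 126 as in w2). Seat it a bit more and release.

```bash
python3 -m crank '[0,0,0.1,0,0, 0,0,0.1,0,0]'|grep -E "tool|force"; python3 -m crank '[0,0,0,0,0.3, 0,0,0,0,0.4, 0,0,0,0,0.6, 0,0,0,0,0.8, 0,0,0,0,1, 0,0,0,0,1, 0,0,0,0,1, 0,0,0,0,1]'|grep -E "tool|force|gap"
python3 -m crank '[0,0,-1,0,1, 0,0,-2,0,1, 0,0,-3.5,0,1, 0,0,-3.5,0,1, 0,0,-3.5,0,1, 0,0,-3.5,0,1, 0,0,-1,0,1, 0,0,0,0,1]'|grep -E "tool|force|gap"
python3 - <<'E'
from h import *
snap("wrist","w23");s=snap("scene","s23");crop(s,200,210,340,300,5,"s23c");print(robot.state()["time"])
E
```

```text
tool_pos: [532.2, -307.2, 53.1]
wrist_force: [4.9, -3.1, 6.6]
tool_pos: [531.0, -306.4, 52.3]
wrist_force: [0.9, -0.4, -0.7]
finger_gap: 0.997
tool_pos: [532.2, -307.7, 236.5]
wrist_force: [-0.2, -1.1, -0.3]
finger_gap: 1.0
26.2333
```

View pics/w23.png

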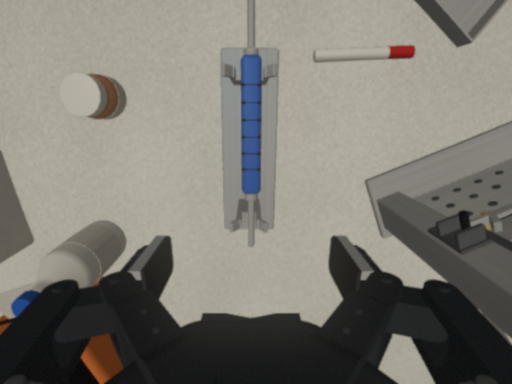

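View pics/s23c.png

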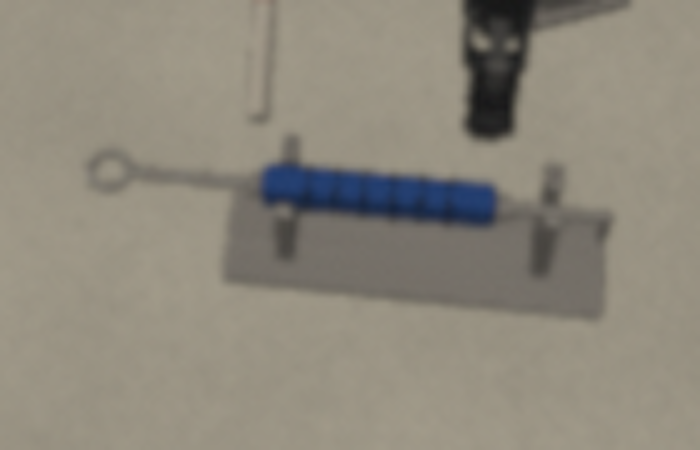

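```bash
python3 - <<'E'
from h import *
np.set_printoptions(precision=2,suppress=True)
s=snap("scene");t=snap("top","t24")
h=cv2.cvtColor(s["frame"],cv2.COLOR_BGR2HSV);m=cv2.inRange(h,(105,120,40),(128,255,255))[235:262,245:305]
ys,xs=np.where(m>0);print("blue now",xs.mean()+245,ys.mean()+235,len(xs),"start 275.00 248.99 298")
def hole(im,x0,y0,x1,y1):
    b=im["frame"][y0:y1,x0:x1].astype(int);m=((b[...,2]-b[...,0])>25).astype(np.uint8)
    for r in m: print(''.join('#' if v else '.' for v in r))
hole(s,268,130,300,152)
hole(t,195,115,240,160)
avg=np.mean([snap("scene")["frame"].astype(float) for _ in range(4)],0).astype(np.float32);np.save("pics/F.npy",avg)
A=lambda i:cv2.resize(i,None,fx=6,fy=6,interpolation=cv2.INTER_CUBIC)
cv2.imwrite("pics/t24c.png",A(t["frame"][90:175,130:260]))
E
python3 ecc.py U2 F
```

```text
blue now 275.3525423728814 248.41016949152544 295 start 275.00 248.99 298
##.#..#..#..#.....#....#########
##...###.....##.....#....#######
..##.#.#.##..#.#......#....#.###
.####.#....###.#..#.##....##..##
...#.#....##.#.....#............
#...##.##....#.#..#.....#....###
##..#...#...###....##....#..####
....#...##..#.###..#.#..########
.####..#..#.#........###########
...#....##....#..##..########...
#.....#....#.....#..######......
.#......##..#.#.#.######........
.......#..#.#.....####..........
#.#.#...##.#...#.####...........
..#....#...#.#.##..##...........
..#.....#.##.###..#.............
..#.###.#.####....#.............
#.....##.#.#...#................
..#.#.........##................
.......##..#...#................
...#..#...###.#.##..............
........##.#.#.#................
.............................................
.............................................
.............................................
.............................................
.............................................
.............................................
........................
[... 1114 characters left out ...]
...........
....................###...###................
.....................#######.................
.......................####..................
.............................................
.............................................
.............................................
.............................................
.............................................
.............................................
.............................................
.............................................
.............................................
......................#......................
.............................................
shank fail
shankg fail
keepL fail
keepR fail
```

View pics/t24c.png

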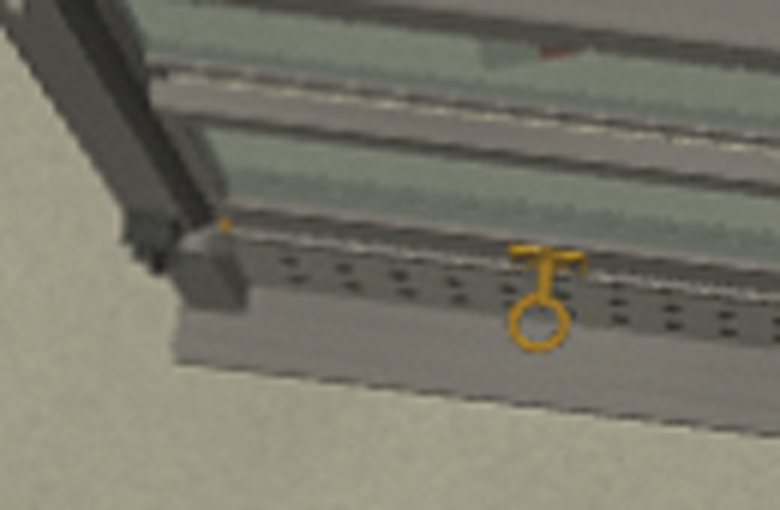

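```bash
python3 - <<'E'
from h import *
np.set_printoptions(precision=2,suppress=True)
s=snap("scene");t=snap("top")
def fit(im,x0,y0,x1,y1,th=25):
    b=im[y0:y1,x0:x1].astype(float);b=cv2.resize(b,None,fx=8,fy=8,interpolation=cv2.INTER_CUBIC)
    m=((b[...,2]-b[...,0])>th).astype(np.uint8)
    cs,h=cv2.findContours(m,cv2.RETR_CCOMP,cv2.CHAIN_APPROX_NONE)
    inn=[c for c,k in zip(cs,h[0]) if k[3]>=0 and cv2.contourArea(c)>200]
    c=max(inn,key=cv2.contourArea); e=cv2.fitEllipse(c); return (e[0][0]+.5)/8-.5+x0,(e[0][1]+.5)/8-.5+y0,e[1]
t0=cv2.imread("pics/top0.png");s0=cv2.imread("pics/scene0.png");U=np.load("pics/U2.npy")
a0=fit(t0,205,115,235,145);b0=fit(s0,275,110,300,130);a1=fit(t["frame"],205,125,235,155);b1=fit(U,270,130,297,150)
print(a0,b0,a1,b1)
print("start",tri(t,a0[:2],s,b0[:2]));print("now",tri(t,a1[:2],s,b1[:2]))
E
```

```text
(216.4215440750122, 132.8499870300293, (50.78751754760742, 53.03071212768555)) (282.6494846343994, 121.16664981842041, (24.847881317138672, 38.74972915649414)) (219.23606204986572, 143.31531715393066, (46.09096145629883, 48.48685836791992)) (281.54175090789795, 140.91504192352295, (23.907978057861328, 35.59724807739258))
start (array([670.36,  60.92, 251.32]), np.float64(1.525653241893493))
now (array([670.57,  60.8 , 153.49]), np.float64(0.9905818972172183))
```

```bash
python3 -m crank '[0,0,0,0,1, 0,0,0,0,1]'|grep -E "tool|force"; python3 -c "
from cell import order,robot
print(robot.state()['time']);print(order.sign_off())"
```

```text
tool_pos: [531.0, -306.5, 232.2]
wrist_force: [-0.4, 0.7, 0.1]
26.8
the job is handed in; nothing more can be done
None
```

I drew the sash shut with the hook rod, unhooked it and laid the rod back in its rest. I handed the job in at about 27 s of the 72 s allowed. The system gave no verdict, so what follows rests on my own checks.

**Hooking and closing:**
- The peg went into the ring cleanly, with the sash about 95–98 mm up. I drew it down at no more than about 75 mm/s.
- On the first press the rod tipped in the grip at about 7–8 N, and I felt no clear snap. I moved the hook forward in the ring to shorten the lever and pressed again, to about 9.5 N downwards and about 10.5 N in total, under the 14 N limit.
- I felt no single clear drop on the second press either.

**Is the sash caught?**
- **Catch noses:** in the wrist view both noses are back in the position they had with the sash up, within 0.3 px, with the brass keepers below them.
- **Ring after unhooking:** it did not move when I took the hook out.
- **Ring height:** it measures 153.5 mm against the 157 mm expected when shut. That is 3.5 mm low, more than the stated 2 mm calibration, but an uncaught sash would read higher, not lower.
- **Rise when unloaded:** about 3.4 mm, which fits a caught sash but does not prove it on its own.
- **Check that failed:** my last comparison of the sash in the scene camera failed because the arm was in the way.

**Rod and bystanders:**
- The rod lies level in both forks with the hook down and forward, about 1–2 mm from where I found it.
- The gripper is open and about 180 mm above it, touching nothing.
- The bystanders I could see had not visibly moved. I did not measure each one.

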